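# Gauge the bur canisters and load the steriliser carrier

## Task

Check that the steel canisters on the mat are closed, then load them for the steriliser, one at a time from the longest to the shortest: lay each lengthwise in the caliper's cradle, slide the jaw shut until it presses the canister gently but firmly against the anvil for about half a second, open the jaw again, and then push that canister through the trough into the carrier tube, lengthwise, until its tail is flush with the mouth or deeper, before you gauge the next. Leave the caliper's jaw at least 80 mm open, and leave the bottle, cup and green box alone.

Things in the scene. Friction and masses are not known exactly. Their poses are not given: they have to be found in the camera images.
- jaw (a joint): sliding jaw of the bench length caliper: its value is the gap in m between the jaw's face and the anvil's face (0 shut, 0.095 fully open). It slides along the caliper's x; closing moves it towards the anvil. It stays where it is left; about 2.5 N of friction.
- jaw_post (a point): middle of the jaw's upright dark steel grip post (20 mm along the travel, 16 mm across, 40 mm tall, centred 5 mm below this point; top 15 mm above it, 79 mm above the table), which stands 48 mm behind the jaw's face and moves with it. Below it the carriage's flat plate (60 x 50 mm) has its top 25 mm under this point. The jaw's pressing plate in front is 36 mm wide, 12 mm thick, its top 32 mm above the cradle floor. x axis = closing direction.
- cradle (a point): caliper's cradle, an open-topped shallow channel: this point lies on its floor (30 mm above the table) at the anvil's face, on the channel's midline. The channel runs 98 mm along -x from here, 31 mm wide inside, between 5 mm wide rails 5 mm high. Axes: x along the channel towards the anvil, z up. The anvil, the fixed end stop beyond this point, is 40 mm wide, 14 mm thick, 32 mm tall. Fixed during a run, but its place and yaw differ from start to start.
- mouth (a point): centre of the open mouth of the square aluminium carrier tube (fixed in a run; its place and yaw differ from start to start). Bore 31 x 31 mm, 190 mm deep along +x from here to the closed end; walls 4 mm, roof 3 mm, bore floor 20 mm above the table. In front of the mouth (along -x) an open loading trough, same floor and width, runs 90 mm, with 4 mm thick side walls only 5 mm high. Axes: x into the tube, z up.
- canister_70_c (a point): centre of a plain steel canister of square section 24 x 24 mm, 70 mm long along its own x (cap with a dark groove at the +x end; either end may go first), about 108 g; starts lying on the pink mat, whose top is 2 mm above the table. May be absent.
- canister_60_c (a point): centre of a plain steel canister of square section 24 x 24 mm, 60 mm long along its own x (cap with a dark groove at the +x end; either end may go first), about 104 g; starts lying on the pink mat, whose top is 2 mm above the table. May be absent.
- canister_50_c (a point): centre of a plain steel canister of square section 24 x 24 mm, 50 mm long along its own x (cap with a dark groove at the +x end; either end may go first), about 100 g; starts lying on the pink mat, whose top is 2 mm above the table. May be absent.
- canister_40_c (a point): centre of a plain steel canister of square section 24 x 24 mm, 40 mm long along its own x (cap with a dark groove at the +x end; either end may go first), about 96 g; starts lying on the pink mat, whose top is 2 mm above the table. May be absent.
- spray_bottle: bystander, leave alone: clear bottle, 48 mm wide, 130 mm tall; origin at its underside
- cup: bystander, leave alone: steel cup, 72 mm wide, 70 mm tall; origin at its underside
- strip_box: bystander, leave alone: green box 55 x 70 x 35 mm; origin at its underside
There are look-alikes about, which are no part of the job. What is shaped like the part that bears canister_50_c but red is not meant.

How it is judged:
On the way, in this order (a step that is already met when the one before it is completed fails the run):
1. the 70 mm canister, lying in the cradle, is pinched lengthwise between jaw and anvil: the jaw presses on it with over 2 N while it lies against the anvil (within 4 mm) (contact force between jaw and canister_70 above 2 N and x of canister_70_c in the frame of cradle between -0.039 and -0.031 m and y of canister_70_c in the frame of cradle between -0.008 and 0.008 m and z of canister_70_c in the frame of cradle below 0.018 m), for 0.2 s.
2. then the 70 mm canister is wholly inside the carrier tube (its tail at most 4 mm proud of the mouth) (x of canister_70_c in the frame of mouth between 0.031 and 0.192 m and y of canister_70_c in the frame of mouth between -0.012 and 0.012 m and z of canister_70_c in the frame of mouth between -0.012 and 0.012 m), for 0.2 s.
3. the 60 mm canister, lying in the cradle, is pinched lengthwise between jaw and anvil: the jaw presses on it with over 2 N while it lies against the anvil (within 4 mm) (contact force between jaw and canister_60 above 2 N and x of canister_60_c in the frame of cradle between -0.034 and -0.026 m and y of canister_60_c in the frame of cradle between -0.008 and 0.008 m and z of canister_60_c in the frame of cradle below 0.018 m), for 0.2 s.
4. then the 60 mm canister is wholly inside the carrier tube (its tail at most 4 mm proud of the mouth) (x of canister_60_c in the frame of mouth between 0.026 and 0.192 m and y of canister_60_c in the frame of mouth between -0.012 and 0.012 m and z of canister_60_c in the frame of mouth between -0.012 and 0.012 m), for 0.2 s.
5. the 50 mm canister, lying in the cradle, is pinched lengthwise between jaw and anvil: the jaw presses on it with over 2 N while it lies against the anvil (within 4 mm) (contact force between jaw and canister_50 above 2 N and x of canister_50_c in the frame of cradle between -0.029 and -0.021 m and y of canister_50_c in the frame of cradle between -0.008 and 0.008 m and z of canister_50_c in the frame of cradle below 0.018 m), for 0.2 s.
6. then the 50 mm canister is wholly inside the carrier tube (its tail at most 4 mm proud of the mouth) (x of canister_50_c in the frame of mouth between 0.021 and 0.192 m and y of canister_50_c in the frame of mouth between -0.012 and 0.012 m and z of canister_50_c in the frame of mouth between -0.012 and 0.012 m), for 0.2 s.
7. the 40 mm canister, lying in the cradle, is pinched lengthwise between jaw and anvil: the jaw presses on it with over 2 N while it lies against the anvil (within 4 mm) (contact force between jaw and canister_40 above 2 N and x of canister_40_c in the frame of cradle between -0.024 and -0.016 m and y of canister_40_c in the frame of cradle between -0.008 and 0.008 m and z of canister_40_c in the frame of cradle below 0.018 m), for 0.2 s.
8. then the 40 mm canister is wholly inside the carrier tube (its tail at most 4 mm proud of the mouth) (x of canister_40_c in the frame of mouth between 0.016 and 0.192 m and y of canister_40_c in the frame of mouth between -0.012 and 0.012 m and z of canister_40_c in the frame of mouth between -0.012 and 0.012 m), for 0.2 s.
At the end, for the whole second after the job is handed in: Every canister present lies at rest wholly inside the carrier tube (tail at most 4 mm proud of its mouth) and the jaw is left open by more than 75 mm (all of step 2 and all of step 4 and all of step 6 and all of step 8 and linear speed of each of canister_70, canister_60, canister_50, canister_40 below 0.02 m/s and value of joint jaw above 0.075 m); the robot touches nothing.
It fails at once if a bystander (bottle, cup or green box) is shifted by more than 30 mm (distance of any of spray_bottle, cup, strip_box from where it was at the start of the episode above 0.03 m).
It fails at once if a canister is crushed between the jaw and the anvil with over 80 N (contact force between jaw and canister_70 above 80 N or contact force between jaw and canister_60 above 80 N or contact force between jaw and canister_50 above 80 N or contact force between jaw and canister_40 above 80 N).
Of canister_70, canister_60, canister_50, canister_40 only 2 to 3 are there at a start; the rules pass over those that are not, and their reading is None.
At some moment in a run one of canister_70, canister_60, canister_50, canister_40 may be knocked a few centimetres aside while the robot is not near it.
Once in a run the grip may slacken for a moment while it holds something.
It also fails if it takes over 210 s, if anything falls off the work surface, if the arm or the gripper's body presses on something with over 40 N, if the wrist force passes 120 N, or if a joint passes its speed limit or range.

## Robot

A 7-joint arm with a two-finger parallel gripper is mounted at the origin on the work surface. World frame = base frame: x ahead of the robot, y to its left, z up, the work surface at z = 0. Lengths are in m, angles in rad, forces in N, time in s.
With the tool pointing down it reaches from about 0.425 to 0.8 m from the base axis. Payload 8.3 kg.
Tool frame: the origin (TCP) lies midway between the tips of the shut fingers; the grasp point (between the pads) lies 19 mm behind it; z points along the fingers, y is the direction in which the jaws open and shut (so a half turn about z gives the same grasp; the last joint's range is limited). The gripper opens to 85 mm and grips with 20 to 120 N. Pads are 22 mm wide; open, the fingers measure 114 mm over their backs; the gripper's body (76 mm by 85 mm) begins 54 mm behind the grasp point. The pads swing forward as they close: fully open they stand 13 mm farther back than shut.
Start: joints at [-1.28, 0.383, 0.016, 1.37, -0.006, 1.388, -0.046], TCP at [0.216, 0.586, 0.231] pointing down, gripper open.
Joint ranges: [-2.95, 2.95], [-0.25, 2.06], [-1.52, 1.56], [0.18, 2.33], [-1.44, 4.58], [0.02, 2.06], [-3.01, 3.01]. Speed limits (rad/s): [2.39, 2.39, 3.01, 3.01, 3.14, 3.14, 3.14].

## Interface

Orientations are given as [roll, pitch, yaw] about the fixed x, y, z axes, in that order (R = Rz(yaw) Ry(pitch) Rx(roll)).
In Python, from workcell import r, hand, kinematics, vision, workorder gives the robot as it stands. Calls block until the motion is done:
- r.move_ptp(position, orientation): joint-space move of the TCP to a pose.
- r.line_to(position, velocity=0.15, rotation=None, contact_N=None): straight line of the TCP; rotation=None keeps the orientation; velocity is the mean speed in m/s. With contact_N (N) it stops when the force on the tool has changed by that much, and returns True; else False.
- r.set_joints(angles): joint-space move.
- hand.gripper_to(opening, grasp_force=None): finger opening in m; grasp_force is the grip in N (None keeps the last); returns when the fingers have stopped.
- r.wait(seconds).
- kinematics.inverse_kinematics(position, orientation): joint angles nearest the present ones, or None.
- vision.camera(name): name is "side" or "top"; returns a dict with "img" (384x512x3 uint8, blue, green, red), "vertical_fov" (degrees; the focal length in pixels is half the picture's height over the tangent of half this angle, whatever the lens; pixels are square), "cx", "cy" (the principal point, pixels), "R" (3x3) and "t" (3): a world point X has camera coordinates R X + t. Camera axes: x right, y down, z forward; pixel columns grow to the right and rows downward; lengths in m; the calibration is good to about 2 mm. A picture is of the moment at which its call begins. There is no depth.
A pose or a line that the arm cannot do raises r.PlanningError and nothing moves.
- workorder.hand_in(): hands the job in, once; it reports no verdict.
Readings, each from a call of its own:
- r.get_time(): time.
- r.get_joints(): joint angles.
- r.get_qvel(): joint speeds.
- r.get_joint_torque(): joint torques, N m.
- r.get_eef_pos(): TCP position.
- r.get_ee_rot(): TCP orientation.
- r.get_wrist_force(): force on the tool from outside, world axes, zero at the start.
- r.get_moment(): the same for the moment, N m.
- r.get_gripper_width(): finger opening in m.
Only numpy, scipy, OpenCV 4.12 (cv2) and the standard library are available. Lean on these libraries where they do the work, as an engineer would, in place of code of your own. Each camera call takes 0.05 s, during which the arm holds its last target.

## Working session

There is one attempt and no reset: what is moved stays moved. The work goes in short steps, each a Python script; the robot and the scene stay as the last script left them, time stands still between calls to the robot, and variables do not carry over. Pictures are saved under pics/ and viewed, and the job is handed in when it is done.

```bash
ls; mkdir -p pics; python3 - <<'E'
from workcell import r,hand,kinematics,vision
import cv2,numpy as np
for n in ("side","top"):
    c=vision.camera(n); cv2.imwrite(f"pics/{n}0.png",c["img"]); print(n,c["vertical_fov"],c["cx"],c["cy"],np.round(c["R"],4).tolist(),np.round(c["t"],4).tolist(), [k for k in c])
print(r.get_time(),r.get_eef_pos(),r.get_ee_rot(),r.get_gripper_width())
E
```

```text
pics
side 54.39330088028145 254.82213202356408 189.85549274975205 [[0.94, -0.3408, -0.0162], [-0.1806, -0.4567, -0.8711], [0.2895, 0.8217, -0.4909]] [-0.6015, 0.1799, 0.7146] ['img', 'vertical_fov', 'cx', 'cy', 'R', 't']
top 54.75121859724342 252.40346335151324 187.82909191988878 [[0.1263, -0.992, -0.0027], [-0.9697, -0.1228, -0.2113], [0.2092, 0.0293, -0.9774]] [-0.0704, 0.6365, 0.7205] ['img', 'vertical_fov', 'cx', 'cy', 'R', 't']
0.1 [0.21635032 0.58586556 0.23037375] [-3.13980649e+00  3.69273746e-05  2.78783655e+00] 0.08510364505223264
```

View pics/side0.png

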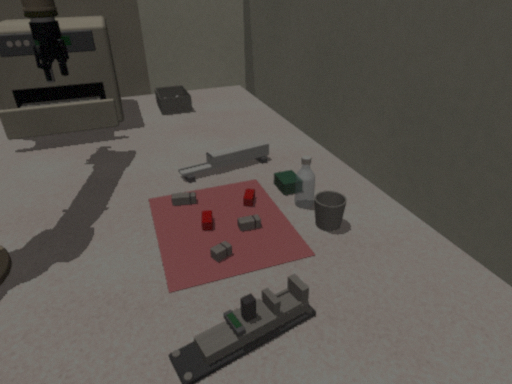

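View pics/top0.png

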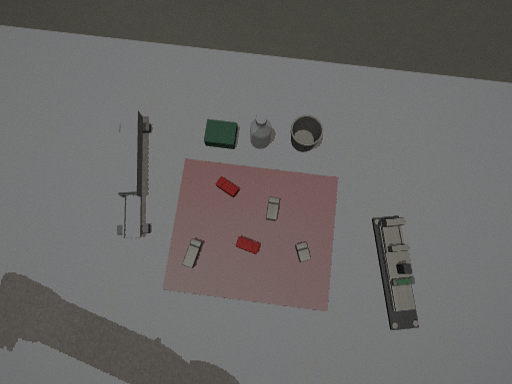

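```bash
python3 - <<'E'
import cv2,numpy as np
t=cv2.imread("pics/top0.png");s=cv2.imread("pics/side0.png")
def crop(im,x0,y0,x1,y1,k,n):
    c=cv2.resize(im[y0:y1,x0:x1],None,fx=k,fy=k,interpolation=cv2.INTER_CUBIC)
    c=np.clip(c.astype(float)*1.4,0,255).astype(np.uint8)
    for x in range((x0//10+1)*10,x1,10):
        cv2.line(c,((x-x0)*k,0),((x-x0)*k,6),(0,255,255),1); cv2.putText(c,str(x),((x-x0)*k-8,16),0,.33,(0,255,255),1)
    for y in range((y0//10+1)*10,y1,10):
        cv2.line(c,(0,(y-y0)*k),(6,(y-y0)*k),(0,255,255),1); cv2.putText(c,str(y),(8,(y-y0)*k+4),0,.33,(0,255,255),1)
    cv2.imwrite(n,c)
crop(t,175,170,325,275,5,"pics/t_mat.png")
crop(t,365,205,425,335,4,"pics/t_cal.png")
crop(t,105,100,165,250,4,"pics/t_tube.png")
crop(s,160,180,280,270,6,"pics/s_mat.png")
E
```

```text
(no output)
```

View pics/t_mat.png

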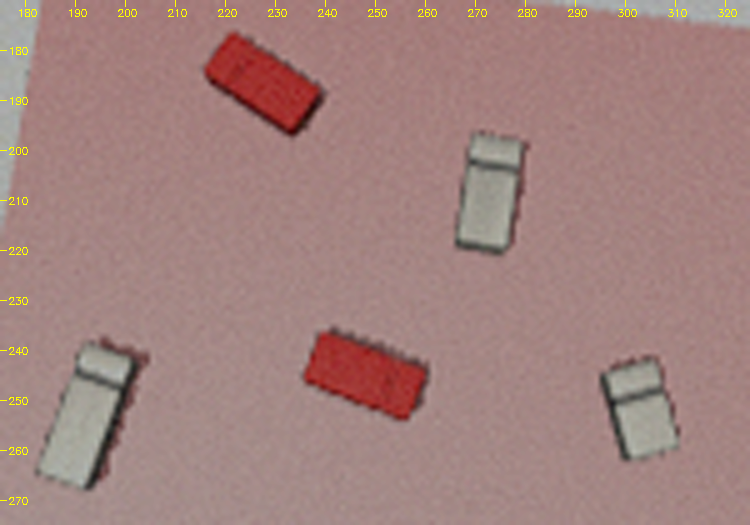

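View pics/t_cal.png

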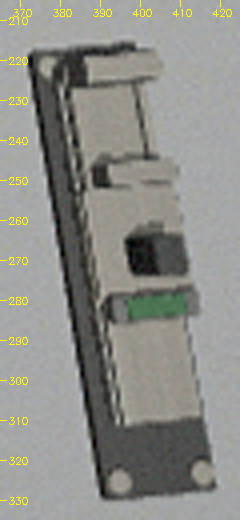

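View pics/t_tube.png

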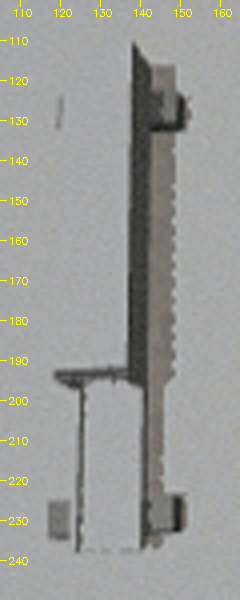

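View pics/s_mat.png

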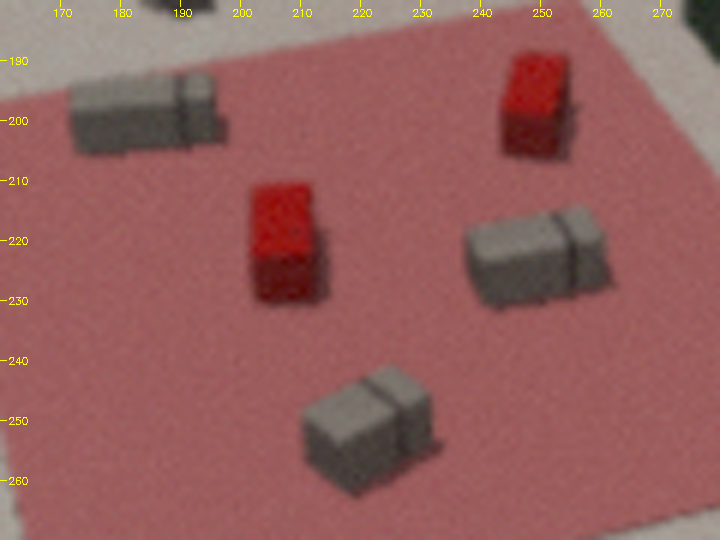

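```bash
cat > h.py <<'E'
import cv2,numpy as np
def crop(im,x0,y0,x1,y1,k,n,g=1.4):
    c=cv2.resize(im[y0:y1,x0:x1],None,fx=k,fy=k,interpolation=cv2.INTER_CUBIC)
    c=np.clip(c.astype(float)*g,0,255).astype(np.uint8)
    for x in range((x0//10+1)*10,x1,10):
        cv2.line(c,((x-x0)*k,0),((x-x0)*k,6),(0,255,255),1); cv2.putText(c,str(x),((x-x0)*k-8,16),0,.33,(0,255,255),1)
    for y in range((y0//10+1)*10,y1,10):
        cv2.line(c,(0,(y-y0)*k),(6,(y-y0)*k),(0,255,255),1); cv2.putText(c,str(y),(8,(y-y0)*k+4),0,.33,(0,255,255),1)
    cv2.imwrite(n,c)
def back(c,u,v,z):
    f=192/np.tan(np.radians(c["vertical_fov"]/2)); R=np.array(c["R"]);t=np.array(c["t"])
    d=R.T@np.array([(u-c["cx"])/f,(v-c["cy"])/f,1]); o=-R.T@t
    return o+d*(z-o[2])/d[2]
def proj(c,X):
    f=192/np.tan(np.radians(c["vertical_fov"]/2)); p=np.array(X)@np.array(c["R"]).T+np.array(c["t"])
    return np.c_[p[:,0]/p[:,2]*f+c["cx"],p[:,1]/p[:,2]*f+c["cy"]]
E
python3 - <<'E'
from h import *
from workcell import vision
import numpy as np,cv2
t=vision.camera("top")
s=cv2.imread("pics/side0.png")
crop(s,165,275,325,380,5,"pics/s_cal.png",1.6)
crop(s,170,135,280,190,7,"pics/s_tube.png",1.5)
def can(p,z=.026):
    P=np.array([back(t,*q,z)for q in p]);print("c",P.mean(0).round(4),"len",[np.linalg.norm(P[i]-P[(i+1)%4]).round(4) for i in range(4)],"yaw",np.degrees(np.arctan2(*(P[:2].mean(0)-P[2:].mean(0))[[1,0]])).round(1))
can([(191.5,238.5),(202,242.5),(193,267.5),(182.3,264)])
can([(269.5,196.5),(279.5,198),(276,220),(266.5,218)])
can([(296,244.5),(306.5,242),(310.5,259.5),(301,262)])
E
```

```text
c [0.4899 0.1224 0.026 ] len [np.float64(0.0247), np.float64(0.056), np.float64(0.0244), np.float64(0.0573)] yaw -11.1
c [ 0.6095 -0.0392  0.026 ] len [np.float64(0.0225), np.float64(0.0499), np.float64(0.0213), np.float64(0.0487)] yaw -1.8
c [ 0.5225 -0.1158  0.026 ] len [np.float64(0.0236), np.float64(0.0381), np.float64(0.0212), np.float64(0.0385)] yaw 20.3
```

View pics/s_cal.png

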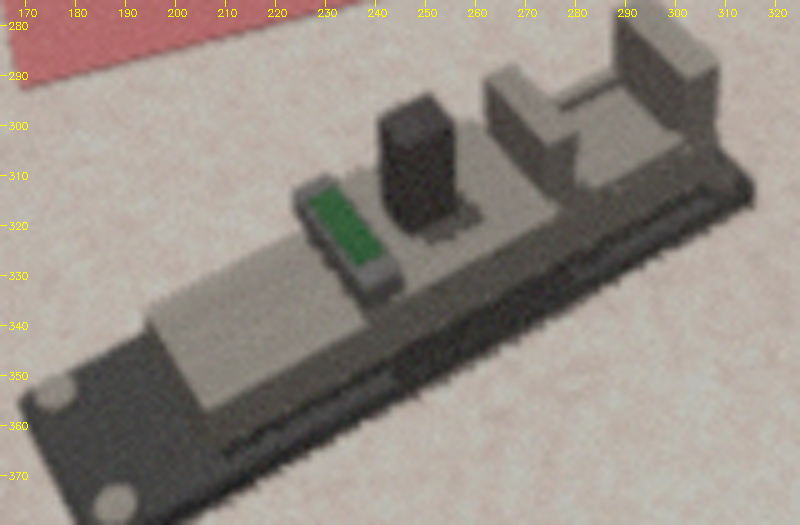

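View pics/s_tube.png

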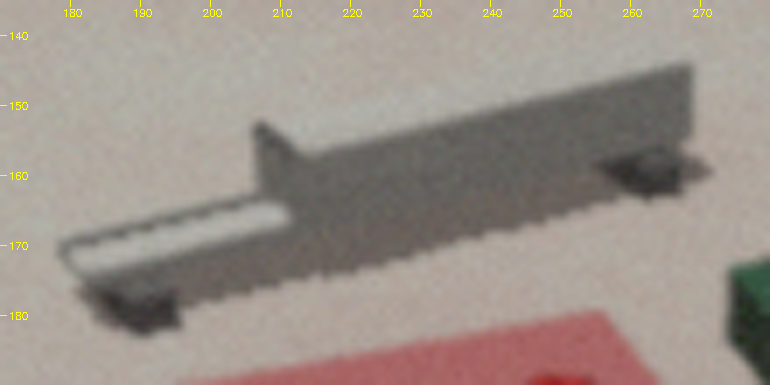

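```bash
cat > fit.py <<'E'
from h import *
from scipy.optimize import least_squares
def cal_pts(g,z0=.030):
    return {}
def fitcal(T,S,obsT,obsS,x0):
    # obs: list of (local fn(g)->xyz, uv)
    def res(p,full=False):
        x,y,a,g=p; c,s=np.cos(a),np.sin(a); out=[]
        for cam,ob in((T,obsT),(S,obsS)):
            L=np.array([f(g) for f,_ in ob]); W=np.c_[x+c*L[:,0]-s*L[:,1],y+s*L[:,0]+c*L[:,1],L[:,2]]
            out.append(proj(cam,W)-np.array([q for _,q in ob]))
        o=np.vstack(out); return o if full else o.ravel()
    r=least_squares(res,x0,loss="soft_l1"); return r.x,res(r.x,True)
E
python3 - <<'E'
from fit import *
from workcell import vision
T=vision.camera("top");S=vision.camera("side")
print("camT",-np.array(T["R"]).T@T["t"],"camS",-np.array(S["R"]).T@S["t"])
A=lambda x,y,z:(lambda g:(x,y,z)); J=lambda x,y,z:(lambda g:(x-g,y,z))
zt=.062
oT=[(A(.014,.02,zt),(387,219)),(A(.014,-.02,zt),(404.5,217)),(A(0,-.02,zt),(405,223)),(A(0,.02,zt),(387,226)),
 (J(0,.018,zt),(392.5,246)),(J(0,-.018,zt),(408,244.5)),(J(-.012,-.018,zt),(409.5,249.5)),(J(-.012,.018,zt),(393,252)),
 (J(-.048,0,.079),(408,268.5))]
oS=[(A(0,-.02,zt),(302,290)),(A(.014,-.02,zt),(308,286.5)),(A(0,.02,zt),(288,280)),
 (J(0,-.018,zt),(280,301)),(J(0,.018,zt),(268,288)),(J(-.012,-.018,zt),(275,303.5)),(J(-.012,.018,zt),(262.5,291)),
 (J(-.048,0,.079),(248,300))]
x,e=fitcal(T,S,oT,oS,[.6,-.3,.1,.04]); print("cal",x,np.degrees(x[2])); print(e.round(1).tolist())
# tube: mouth origin xy. local pts
zr=.054;zw=.025
oT=[(A(0,-.0195,zr),(140,194)),(A(0,.0195,zr),(118,195)),(A(.19,-.0195,zr),(138.5,111)),
    (A(-.09,-.0155,.025),(140,237)),(A(-.09,.0155,.02),(125,237.5))]
oS=[(A(0,.0195,zr),(206.5,152.5)),(A(0,-.0195,zr),(213,157.5)),(A(.19,-.0195,zr),(268.5,144.5)),(A(-.09,.0195,zw),(178.5,169.5)),(A(-.09,-.0195,zw),(182,174.5))]
x,e=fitcal(T,S,oT,oS,[.65,.22,0,.04]); print("tube",x,np.degrees(x[2])); print(e.round(1).tolist())
E
```

```text
camT [ 0.47533546 -0.01275412  0.83846382] camS [ 0.3910578  -0.71010914  0.49769285]
cal [ 0.60145153 -0.29870112  0.24490682  0.04197826] 14.032127109764406
[[-1.3, 0.0], [-0.1, -0.2], [0.8, 0.4], [-0.0, -0.4], [-0.6, -0.4], [1.0, -0.9], [0.7, -0.1], [0.0, -0.5], [0.6, -0.4], [0.1, 0.8], [0.8, 0.7], [-1.4, -3.4], [0.5, 0.3], [-1.0, -0.4], [-0.7, 1.1], [-1.6, -0.3], [-0.0, -0.6]]
tube [0.59662122 0.27380352 0.17803257 0.04      ] 10.200514901094076
[[-2.2, -0.6], [1.8, -0.7], [0.5, 0.3], [-0.5, -0.6], [1.0, -0.2], [-0.8, 0.6], [-1.8, 0.3], [-1.0, -0.3], [-0.8, -0.3], [0.5, -0.1]]
```

```bash
cat > ov.py <<'E'
from h import *
from workcell import vision
def W(p,L):
    L=np.array(L);c,s=np.cos(p[2]),np.sin(p[2]);return np.c_[p[0]+c*L[:,0]-s*L[:,1],p[1]+s*L[:,0]+c*L[:,1],L[:,2]]
def box(x0,x1,y0,y1,z0,z1):
    v=[(x,y,z) for x in(x0,x1) for y in(y0,y1) for z in(z0,z1)]
    return [(v[i],v[j]) for i in range(8) for j in range(i+1,8) if sum(a!=b for a,b in zip(v[i],v[j]))==1]
def draw(cam,p,edges,x0,y0,x1,y1,k,n,g=1.5):
    c=cv2.resize(cam["img"][y0:y1,x0:x1],None,fx=k,fy=k,interpolation=cv2.INTER_CUBIC); c=np.clip(c*float(g),0,255).astype(np.uint8)
    for pp,e in zip(p,edges):
        for a,b in e:
            q=((proj(cam,W(pp,[a,b]))-[x0,y0]+.5)*k).round().astype(int); cv2.line(c,tuple(map(int,q[0])),tuple(map(int,q[1])),(0,0,255),1)
    cv2.imwrite(n,c)
def caledges(g): return box(0,.014,-.02,.02,.03,.062)+box(-g-.012,-g,-.018,.018,.035,.062)+box(-g-.058,-g-.038,-.008,.008,.039,.079)
tubeedges=box(0,.19,-.0195,.0195,.02,.054)+box(-.09,0,-.0155,.0155,.02,.025)
E
python3 - <<'E'
from ov import *
T=vision.camera("top");S=vision.camera("side")
C=[.6015,-.2987,.2449];U=[.5966,.2738,.178]
draw(T,[C],[caledges(.042)],365,205,425,335,6,"pics/o1.png")
draw(S,[C],[caledges(.042)],165,270,325,380,5,"pics/o2.png")
draw(T,[U],[tubeedges],105,100,165,250,4,"pics/o3.png")
draw(S,[U],[tubeedges],170,135,280,190,7,"pics/o4.png")
a=[cv2.imread(f"pics/o{i}.png") for i in(1,3)]
h=max(i.shape[0] for i in a); a=[cv2.copyMakeBorder(i,0,h-i.shape[0],0,0,0) for i in a]
cv2.imwrite("pics/oT.png",cv2.resize(np.hstack(a),None,fx=.75,fy=.75))
a=[cv2.imread(f"pics/o{i}.png")[:,:770] for i in(2,4)];cv2.imwrite("pics/oS.png",cv2.resize(np.vstack(a),None,fx=.63,fy=.63))
E
```

```text
(no output)
```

View pics/oT.png

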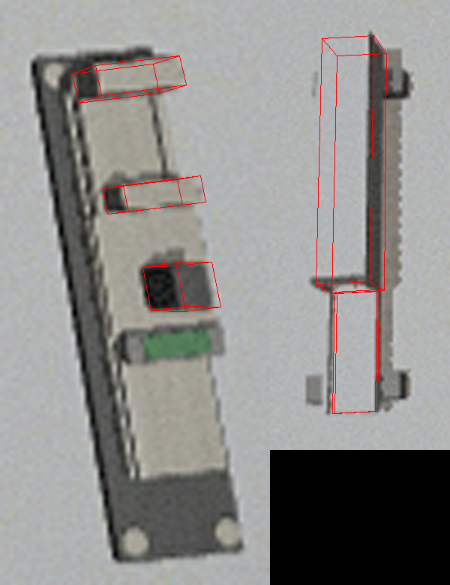

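View pics/oS.png

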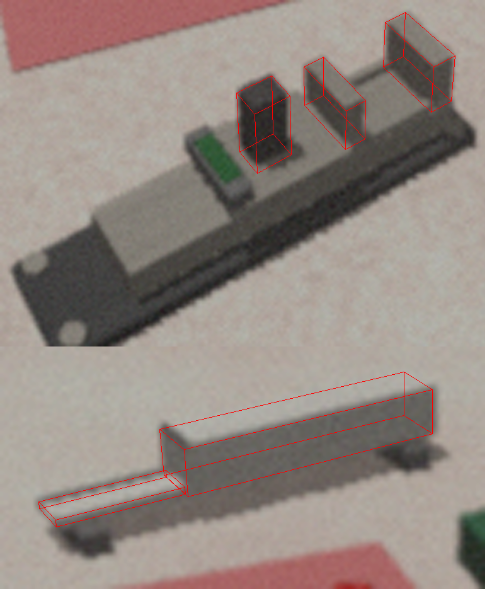

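```bash
python3 - <<'E'
from ov import *
T=vision.camera("top");S=vision.camera("side")
def yaw(c,a,b,z):
    d=back(c,*a,z)-back(c,*b,z); return np.degrees(np.arctan2(d[1],d[0])).round(2), back(c,*a,z).round(4)
# full-resolution crop edges
crop(T["img"],365,205,425,265,12,"pics/tc1.png",1.5)
crop(T["img"],375,270,425,335,9,"pics/tc2.png",1.5)
print(yaw(T,(372.5,218),(391,329),.005),yaw(S,(315,315),(205,379),.0))
E
```

```text
(np.float64(12.81), array([ 0.6187, -0.2656,  0.005 ])) (np.float64(13.52), array([ 0.6321, -0.321 ,  0.    ]))
```

View pics/tc1.png

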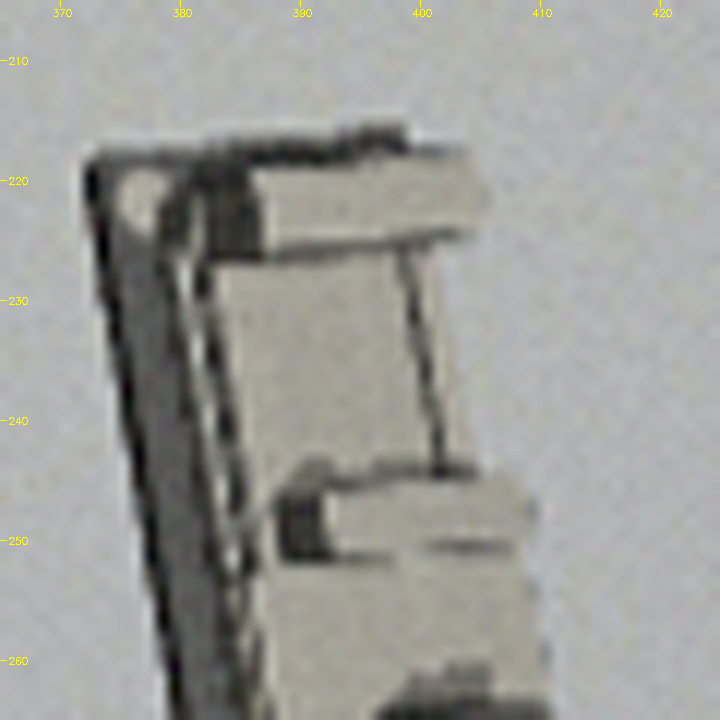

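View pics/tc2.png

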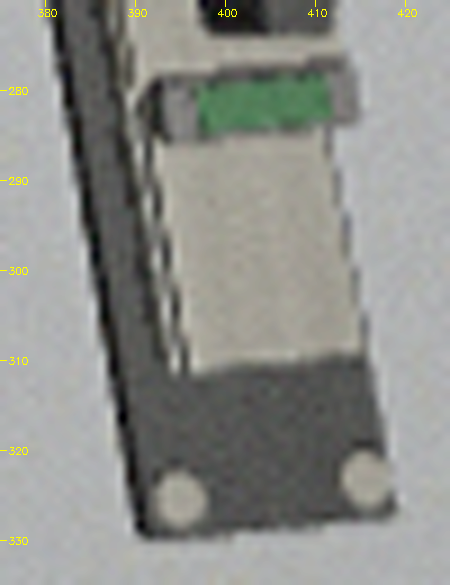

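```bash
python3 - <<'E'
from fit import *
from workcell import vision
T=vision.camera("top");S=vision.camera("side")
A=lambda x,y,z:(lambda g:(x,y,z)); J=lambda x,y,z:(lambda g:(x-g,y,z))
zt=.062
oT=[(A(.014,.02,zt),(386.5,219.2)),(A(.014,-.02,zt),(405,217.3)),(A(0,-.02,zt),(405.5,223.8)),(A(0,.02,zt),(387,226)),
 (J(0,.018,zt),(392.5,246)),(J(0,-.018,zt),(409,244.5)),(J(-.012,-.018,zt),(409.5,250)),(J(-.012,.018,zt),(393,252)),
 (J(-.048,0,.079),(408,268.5)),(A(-.02,-.0155,.03),(400.2,235)),(A(-.04,.0155,.03),(385,243))]
oS=[(A(0,-.02,zt),(302,290)),(A(.014,-.02,zt),(308,286.5)),(A(0,.02,zt),(288,277)),
 (J(0,-.018,zt),(280,301)),(J(0,.018,zt),(268,288)),(J(-.012,-.018,zt),(275,303.5)),(J(-.012,.018,zt),(262.5,291)),
 (J(-.048,0,.079),(248,300))]
for i in range(3):
  a,b=[(oT,oS),(oT,oS[:0]+oS[:1]),(oT[:1],oS)][i]
  x,e=fitcal(T,S,a,b,[.6,-.3,.23,.04]); print("cal",x.round(4),np.degrees(x[2])); 
  if i==0:print(e.round(1).tolist())
E
```

```text
cal [ 0.6014 -0.299   0.2372  0.042 ] 13.591265332899344
[[-0.6, -0.2], [-0.4, -0.4], [0.4, -0.3], [0.1, -0.4], [-0.6, -0.4], [-0.0, -0.8], [0.6, -0.5], [-0.0, -0.5], [0.4, -0.3], [-0.4, -0.4], [2.4, 2.5], [0.1, 1.0], [0.8, 0.9], [-1.2, -0.3], [0.4, 0.3], [-1.0, -0.4], [-0.9, 1.2], [-1.6, -0.4], [-0.2, -0.7]]
cal [ 0.6013 -0.299   0.2256  0.0429] 12.928493787287877
cal [ 0.6016 -0.2989  0.2481  0.0414] 14.213670202954502
```

```bash
cat > rb.py <<'E'
from ov import *
from workcell import r,hand,kinematics,vision,workorder
C=[.6014,-.299,.2345];U=[.5966,.2738,.178]
def wp(p,x,y,z): return W(p,[(x,y,z)])[0]
def best(pos,yaw):
    o=[]
    for k in(-2,-1,0,1,2):
        y=yaw+k*np.pi
        if abs(y)>np.pi+.01: continue
        q=kinematics.inverse_kinematics(list(pos),[np.pi,0,y])
        if q is not None: o.append((abs(q[6]),y,q))
    o.sort(key=lambda a:a[0]); return o
def go(pos,yaw,):
    o=best(pos,yaw); assert o,("noik",pos,yaw)
    r.move_ptp(list(pos),[np.pi,0,o[0][1]])
def st(m=""):
    print(m,"t",round(r.get_time(),2),"p",np.round(r.get_eef_pos(),4),"F",np.round(r.get_wrist_force(),1),"w",round(r.get_gripper_width(),4))
def snap(n):
    for c in("top","side"): cv2.imwrite(f"pics/{n}_{c}.png",vision.camera(c)["img"])
E
python3 - <<'E'
from rb import *
for n,p,y in(("post",wp(C,-.09,0,.05),C[2]),("postopen",wp(C,-.138,0,.05),C[2]),("can60",(.49,.122,.01),np.radians(-11)),("can50",(.61,-.039,.01),np.radians(-2)),("can40",(.5225,-.116,.01),np.radians(20)),("cr",wp(C,-.03,0,.04),C[2]),("tr",wp(U,-.045,0,.03),U[2]),("trpush",wp(U,-.1,0,.03),U[2]),("mouth",wp(U,-.011,0,.03),U[2])):
    print(n,p,[(round(a,2),round(b,2)) for a,b,_ in best(p,y)])
try:
    go(wp(C,-.09,0,.15),C[2]); st("above")
    hand.gripper_to(.045,60)
    print(r.line_to(list(wp(C,-.09,0,.048)),velocity=.08,contact_N=6)); st("down")
    hand.gripper_to(0.0,60); st("grip")
except Exception as e: print(repr(e))
snap("a")
E
```

```text
post [ 0.51386324 -0.3199121   0.05      ] [(np.float64(0.48), 0.23), (np.float64(2.78), -2.91)]
postopen [ 0.46717697 -0.33106522  0.05      ] [(np.float64(0.21), 0.23), (np.float64(2.94), -2.91)]
can60 (0.49, 0.122, 0.01) [(np.float64(1.22), np.float64(2.95)), (np.float64(1.79), np.float64(-0.19))]
can50 (0.61, -0.039, 0.01) [(np.float64(1.2), np.float64(-0.03)), (np.float64(1.84), np.float64(3.11))]
can40 (0.5225, -0.116, 0.01) [(np.float64(0.57), np.float64(0.35)), (np.float64(2.39), np.float64(-2.79))]
cr [ 0.57222108 -0.3059707   0.04      ] [(np.float64(0.53), 0.23), (np.float64(2.73), -2.91)]
tr [0.55231101 0.26583223 0.03      ] [(np.float64(1.33), -2.96), (np.float64(1.64), 0.18)]
trpush [0.49818002 0.25609385 0.03      ] [(np.float64(1.29), -2.96), (np.float64(1.69), 0.18)]
mouth [0.5857738  0.27185232 0.03      ] [(np.float64(1.35), -2.96), (np.float64(1.62), 0.18)]
above t 3.89 p [ 0.5145 -0.319   0.1499] F [0.5 0.1 0.1] w 0.0852
False
down t 5.79 p [ 0.5142 -0.3202  0.0486] F [-0.1  0.5  0.5] w 0.0453
grip t 6.17 p [ 0.5142 -0.3174  0.0485] F [-4.7 10.6 11.4] w 0.0151
```

```bash
sed -i 's/C=\[.6014,-.299,/C=[.6014,-.2965,/' rb.py; python3 - <<'E'
from rb import *
p=r.get_eef_pos()
d=np.array([np.cos(C[2]),np.sin(C[2]),0])
try:
    print(r.line_to(list(wp(C,-.095,0,.0485)),velocity=.02)); st("a")
    print(r.line_to(list(wp(C,-.140,0,.0485)),velocity=.05,contact_N=20)); st("b")
    r.wait(.3);st("c")
except Exception as e: print(repr(e))
snap("b")
from h import *
a=cv2.imread("pics/b_top.png");crop(a,355,200,435,335,4,"pics/b1.png",1.5)
a=cv2.imread("pics/b_side.png");crop(a,160,250,330,384,4,"pics/b2.png",1.5)
E
```

```text
False
a t 6.67 p [ 0.5089 -0.3185  0.0486] F [0.2 2.1 1.1] w 0.0151
False
b t 7.72 p [ 0.4636 -0.3289  0.0485] F [-0.6  5.2  5.4] w 0.015
c t 8.02 p [ 0.4636 -0.3289  0.0485] F [-1.2  6.9  4.5] w 0.0153
```

View pics/b1.png

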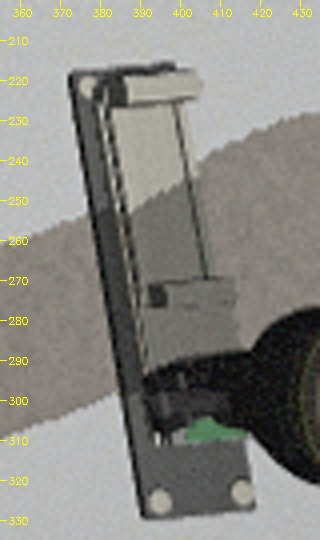

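View pics/b2.png

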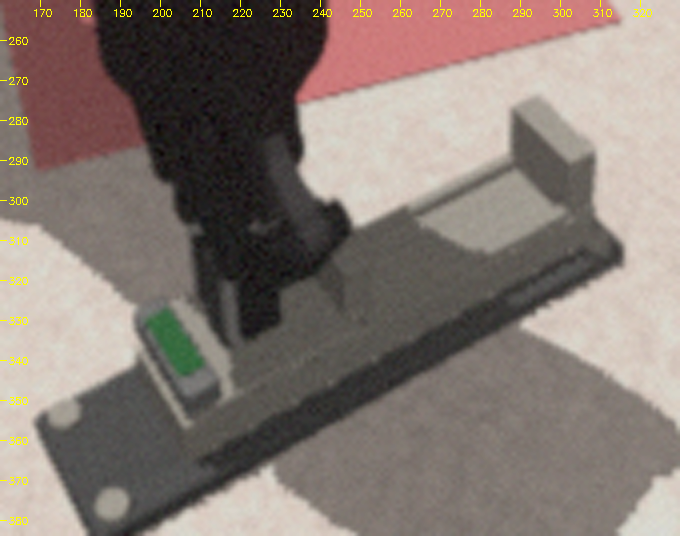

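```bash
cat >> rb.py <<'E'
def cans(T=None):
    T=T or vision.camera("top"); im=T["img"]
    k=4; b=cv2.resize(im,None,fx=k,fy=k,interpolation=cv2.INTER_CUBIC).astype(int)
    sat=b.max(2)-b.min(2); m=((sat<26)&(b.max(2)>110)).astype(np.uint8)
    poly=(np.array([(187,165),(334,181),(328,302),(170,288)])*k).astype(np.int32); mm=np.zeros_like(m); cv2.fillPoly(mm,[poly],1); m&=mm
    m=cv2.morphologyEx(m,cv2.MORPH_CLOSE,np.ones((13,13),np.uint8)); m=cv2.morphologyEx(m,cv2.MORPH_OPEN,np.ones((9,9),np.uint8))
    n,lab,s,_=cv2.connectedComponentsWithStats(m); out=[]
    for i in range(1,n):
        if s[i,4]<1500: continue
        ys,xs=np.where(lab==i); P=np.array([back(T,(x+.5)/k-.5,(y+.5)/k-.5,.026)[:2] for x,y in zip(xs[::3],ys[::3])])
        (cx,cy),(w,h),a=cv2.minAreaRect((P*1000).astype(np.float32))
        if w<h: a+=90; w,h=h,w
        a=(a+90)%180-90
        out.append((round(w,1),round(h,1),round(cx/1000,4),round(cy/1000,4),round(a,1)))
    return sorted(out,reverse=True)
E
python3 - <<'E'
from rb import *
hand.gripper_to(.05); st()
p=r.get_eef_pos(); r.line_to([p[0],p[1],.16],velocity=.2)
go((.35,.40,.2),2.9)
T=vision.camera("top");cv2.imwrite("pics/c_top.png",T["img"])
for c in cans(T):print(c)
E
```

```text
t 8.55 p [ 0.4649 -0.3294  0.0485] F [-0.  -0.2  1.1] w 0.0498
(336.0, 219.3, 0.5288, -0.0049, -87.6)
```

View pics/c_top.png

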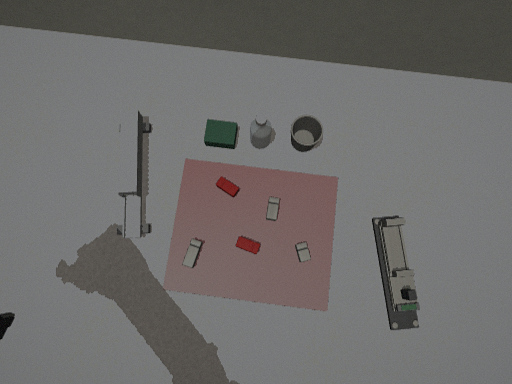

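```bash
python3 - <<'E'
import cv2
a=cv2.imread("pics/c_top.png")
for p in((192,256),(273,210),(303,255),(220,260),(300,200),(248,245)):print(p,a[p[1],p[0]])
E
sed -i 's/sat=b.max(2)-b.min(2); m=((sat<26)&(b.max(2)>110))/sat=b[:,:,2]-b[:,:,1]; m=((sat<20)\&(b.max(2)>110))/' rb.py
python3 - <<'E'
from rb import *
for c in cans():print(c)
E
```

```text
(192, 256) [114 121 122]
(273, 210) [101 110 112]
(303, 255) [110 118 119]
(220, 260) [ 99 100 118]
(300, 200) [ 94  96 122]
(248, 245) [ 38  40 119]
(335.0, 128.1, 0.4832, -0.0063, -87.6)
(44.7, 20.5, 0.6096, -0.038, -1.6)
(42.4, 26.1, 0.5213, -0.1136, 26.8)
```

```bash
sed -i 's/m=((sat<20)&(b.max(2)>110))/m=((sat<9)\&(b.max(2)>80))/; s/.astype(int)$/; b=cv2.GaussianBlur(b,(7,7),0).astype(int)/' rb.py
python3 - <<'E'
from rb import *
for c in cans():print(c)
E
```

```text
(59.4, 22.9, 0.4904, 0.1246, -11.5)
(48.4, 23.1, 0.6102, -0.038, -1.8)
(38.9, 22.3, 0.5234, -0.1147, 21.7)
```

```bash
sed -i 's/C=\[.6014,-.2965,.2345\]/C=[.6014,-.2976,.2265]/' rb.py; cat >> rb.py <<'E'
def pick(c,open_=.05):
    x,y,a=c[2],c[3],np.radians(c[4])
    go((x,y,.12),a); hand.gripper_to(open_,60)
    hit=r.line_to([x,y,.007],velocity=.08,contact_N=8); st("down hit=%s"%hit)
    hand.gripper_to(0,60); st("grip")
    p=r.get_eef_pos(); r.line_to([p[0],p[1],.16],velocity=.12); st("lift")
E
python3 - <<'E'
from rb import *
c=cans()[0]; print(c)
assert c[0]>54
pick(c)
go(wp(C,-.036,0,.12),C[2]); st("over cradle")
snap("d")
crop(cv2.imread("pics/d_top.png"),355,180,455,335,4,"pics/d1.png",1.5)
crop(cv2.imread("pics/d_side.png"),160,190,360,340,4,"pics/d2.png",1.5)
E
```

```text
(59.4, 24.9, 0.4905, 0.1246, -9.0)
down hit=False t 15.07 p [0.4909 0.1247 0.0075] F [-0.8  0.4 -0.2] w 0.0501
grip t 15.43 p [0.4909 0.1248 0.0076] F [-1.7 -0.3  5.5] w 0.0225
lift t 16.85 p [0.4904 0.1247 0.1593] F [-0.7 -0.3 -1.3] w 0.0226
over cradle t 18.47 p [ 0.567  -0.3045  0.1199] F [ 0.8  0.8 -1.8] w 0.0224
```

View pics/d1.png

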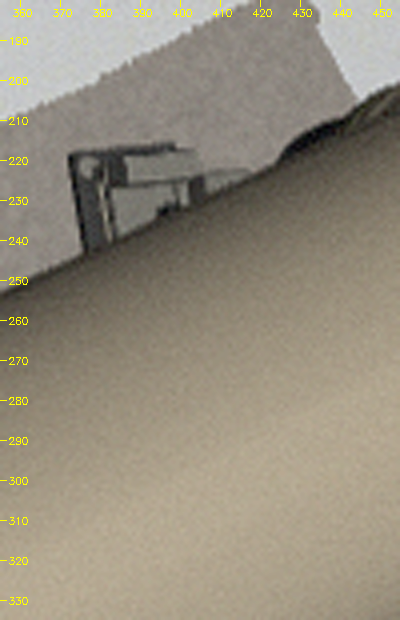

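View pics/d2.png

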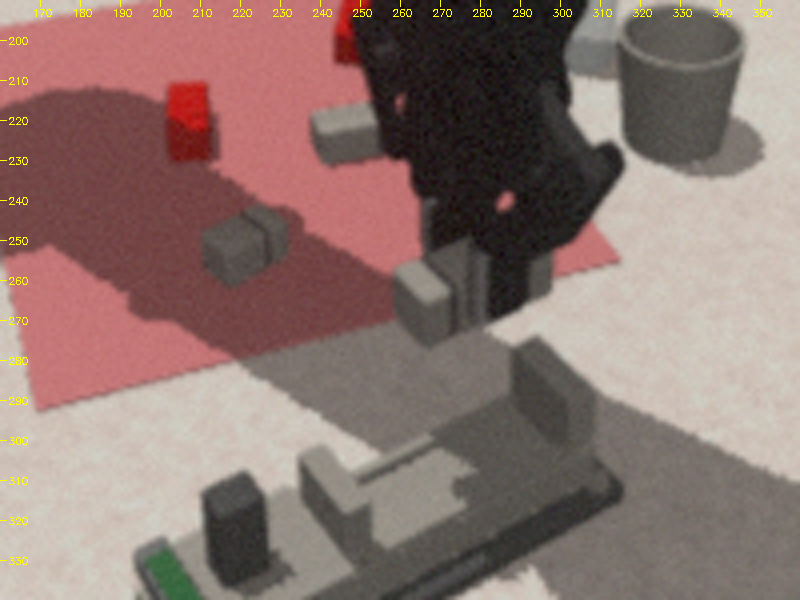

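```bash
cat >> rb.py <<'E'
def lower(fr,x,y,zf,extra=.0):
    # zf floor; canister bottom 5.5mm below TCP when held
    print(r.line_to(list(wp(fr,x,y,zf+.018)),velocity=.1)); st("pre")
    hit=r.line_to(list(wp(fr,x,y,zf+.004)),velocity=.02,contact_N=4); st("hit=%s"%hit)
E
python3 - <<'E'
from rb import *
lower(C,-.036,0,.030)
snap("e")
crop(cv2.imread("pics/e_side.png"),200,220,340,340,5,"pics/e2.png",1.8)
E
```

```text
False
pre t 19.43 p [ 0.5665 -0.3061  0.0485] F [ 0.  -0.9 -0.7] w 0.0222
hit=True t 20.03 p [ 0.5663 -0.3055  0.0357] F [-0.1  0.7  5.5] w 0.0229
```

View pics/e2.png

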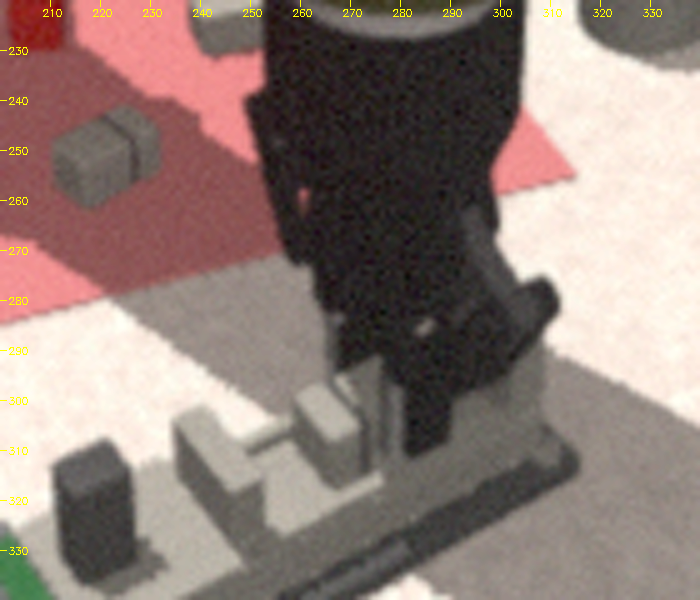

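```bash
cat >> rb.py <<'E'
D=np.array([np.cos(C[2]),np.sin(C[2]),0])
def release_up():
    hand.gripper_to(.05); p=r.get_eef_pos(); r.line_to([p[0],p[1],.13],velocity=.15); st("up")
def gauge(L,post,gap,cn=8):
    """grip post at world xy, close until pressing, hold, open back"""
    go((post[0],post[1],.13),C[2]); r.line_to([post[0],post[1],.0485],velocity=.1,contact_N=8); st("at post")
    hand.gripper_to(0,60); st("gripped")
    p0=np.array(r.get_eef_pos()); tr=gap-L
    r.line_to(list(p0+D*(tr-.010)),velocity=.06); st("near")
    p=np.array(r.get_eef_pos())
    hit=r.line_to(list(p+D*.022),velocity=.012,contact_N=cn); st("press hit=%s"%hit)
    for i in range(6): r.wait(.1); print("F",np.round(r.get_wrist_force(),1), "fx",round(float(np.dot(r.get_wrist_force(),D)),1))
    q=np.array(r.get_eef_pos()); print("travel",np.dot(q-p0,D),"implied gap0",np.dot(q-p0,D)+L)
    return p0,q,hit
E
python3 - <<'E'
from rb import *
release_up()
T=vision.camera("top"); 
p0,q,hit=gauge(.060,(.4636,-.3289),.092)
np.save("p0.npy",p0)
snap("f")
crop(cv2.imread("pics/f_side.png"),180,220,340,340,5,"pics/f2.png",1.8)
E
```

```text
up t 21.29 p [ 0.5656 -0.3046  0.1291] F [ 0.1  0.3 -1.8] w 0.0498
at post t 22.81 p [ 0.4638 -0.3293  0.0491] F [-0.2  0.1  0.5] w 0.0498
gripped t 23.21 p [ 0.4638 -0.3288  0.0491] F [-1.6  3.3  6.4] w 0.0148
near t 23.73 p [ 0.4861 -0.3237  0.0492] F [ 2.   0.6 -0.3] w 0.0149
press hit=True t 24.77 p [ 0.4959 -0.3215  0.0492] F [0.4 0.4 4.1] w 0.0152
F [1.3 0.1 4.3] fx 1.3
F [-0.5 -0.1  4.8] fx -0.5
F [ 0.8 -0.1  5.1] fx 0.7
F [ 0.5 -0.4  4.5] fx 0.3
F [2.4 0.9 4.7] fx 2.5
F [ 1.1 -0.3  5. ] fx 1.0
travel 0.03292202801121385 implied gap0 0.09292202801121385
```

View pics/f2.png

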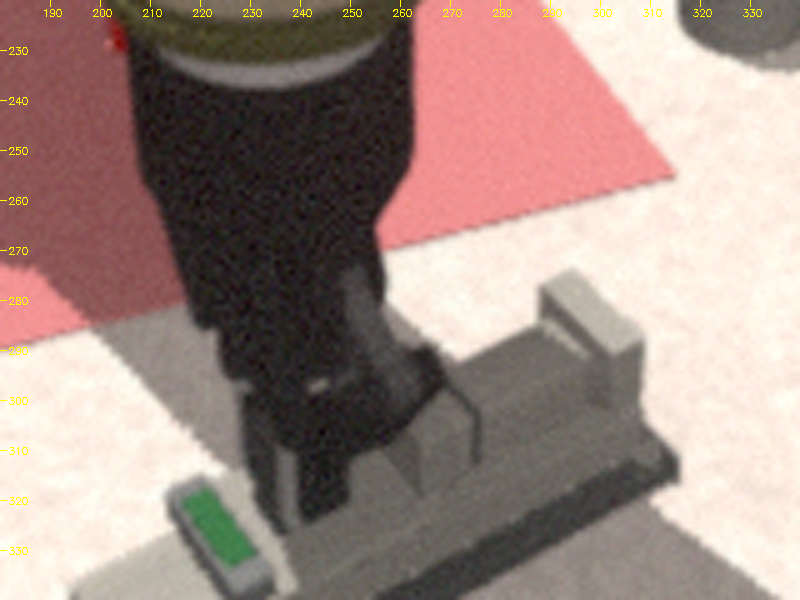

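```bash
cat >> rb.py <<'E'
def press(target=8,step=.0007,nmax=25):
    c=np.array(r.get_eef_pos()); c0=c.copy()
    for i in range(nmax):
        c=c+D*step; r.line_to(list(c),velocity=.01)
        f=np.mean([np.dot(r.get_wrist_force(),D) for _ in range(4)]); print(i,round(float(f),1),np.round(np.dot(np.array(r.get_eef_pos())-c0,D)*1000,2))
        if f<-target: break
    for k in range(8): r.wait(.1); print(round(float(np.dot(r.get_wrist_force(),D)),1),end=" ")
    print(); st("pressed")
E
python3 - <<'E'
from rb import *
press()
E
```

```text
0 -4.5 -0.02
1 -6.7 -0.03
2 -9.0 -0.04
-9.2 -8.2 -8.9 -9.3 -8.6 -8.1 -8.9 -9.4 
pressed t 27.12 p [ 0.4959 -0.3215  0.0491] F [-10.2   2.3   8.9] w 0.015
```

```bash
cat >> rb.py <<'E'
def openjaw(p0):
    r.line_to(list(p0),velocity=.05); st("jaw open"); hand.gripper_to(.05); p=r.get_eef_pos(); r.line_to([p[0],p[1],.14],velocity=.2)
def pickcradle(L):
    x=-L/2
    go(wp(C,x,0,.13),C[2]); hit=r.line_to(list(wp(C,x,0,.0357)),velocity=.08,contact_N=6); st("dn hit=%s"%hit)
    hand.gripper_to(0,60); st("grip")
    p=r.get_eef_pos(); r.line_to([p[0],p[1],.16],velocity=.12); st("lift")
E
python3 - <<'E'
from rb import *
p0=np.load("p0.npy")
openjaw(p0); pickcradle(.060)
go(wp(U,-.045,0,.14),U[2]); st("over trough")
r.line_to(list(wp(U,-.045,0,.06)),velocity=.12); st()
snap("g")
crop(cv2.imread("pics/g_side.png"),160,100,290,200,6,"pics/g2.png",1.8)
crop(cv2.imread("pics/g_top.png"),90,150,200,270,5,"pics/g1.png",1.6)
E
```

```text
jaw open t 27.98 p [ 0.4629 -0.329   0.0491] F [-3.   1.4  5.8] w 0.015
dn hit=False t 30.87 p [ 0.5724 -0.3046  0.0364] F [-0.2 -0.1  0.1] w 0.05
grip t 31.22 p [ 0.5724 -0.3046  0.0363] F [-1.2  0.3  4.3] w 0.0227
lift t 32.4 p [ 0.5721 -0.3042  0.159 ] F [ 0.3  0.4 -1.2] w 0.0228
over trough t 34.45 p [0.5529 0.2643 0.1402] F [ 1.  -0.2 -0.8] w 0.0229
 t 35.27 p [0.5528 0.2657 0.0607] F [-1.  -0.1 -1.2] w 0.0229
```

View pics/g2.png

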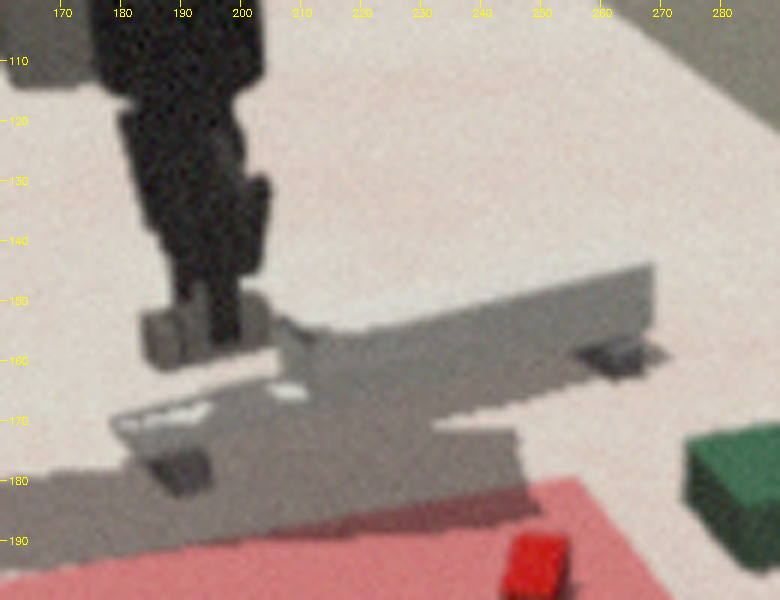

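View pics/g1.png

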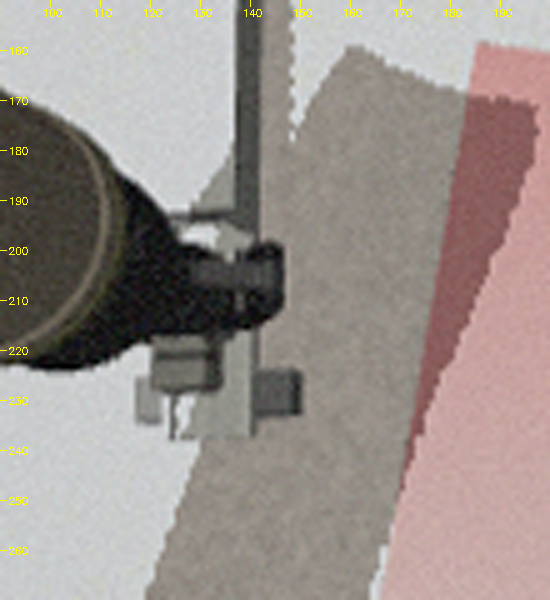

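```bash
python3 - <<'E'
from rb import *
T=vision.camera("top");S=vision.camera("side")
p=r.get_eef_pos(); zb=p[2]-.0055
P=[p[0],p[1],U[2]]
for cam,a,n in((T,(90,150,200,270,5),"h1"),(S,(160,100,290,200,6),"h2")):
    draw(cam,[P,U],[box(-.03,.03,-.012,.012,zb,zb+.024),tubeedges],*a,f"pics/{n}.png",1.8)
E
```

```text
(no output)
```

View pics/h1.png

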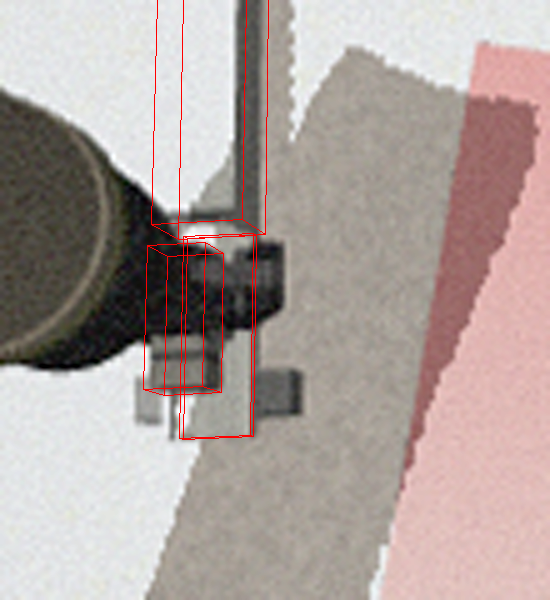

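View pics/h2.png

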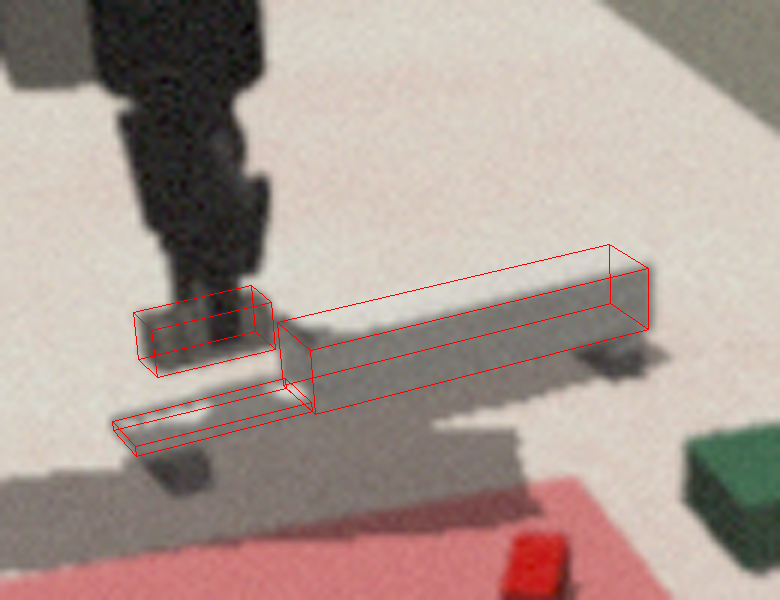

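```bash
python3 - <<'E'
from fit import *
from workcell import vision
T=vision.camera("top");S=vision.camera("side")
A=lambda x,y,z:(lambda g:(x,y,z))
zr=.054;zw=.025
oT=[(A(0,-.0195,zr),(137.2,194)),(A(0,.0195,zr),(118,194.5)),(A(.19,-.0195,zr),(138.3,111)),
    (A(-.09,-.0195,.025),(140.5,237)),(A(-.09,.0155,.02),(125,237.5)),(A(-.01,-.0195,.025),(140.8,198)),(A(-.01,.0155,.02),(125.5,199))]
oS=[(A(0,.0195,zr),(206.5,152.5)),(A(0,-.0195,zr),(213,157.5)),(A(.19,-.0195,zr),(268.5,144.5)),(A(-.09,.0195,zw),(178.5,169.5)),(A(-.09,-.0195,zw),(182,174.5))]
for a,b in((oT,oS),(oT,oS[:1])):
    x,e=fitcal(T,S,a,b,[.65,.22,0,.04]); print("tube",x,np.degrees(x[2])); print(e.round(1).tolist())
E
```

```text
tube [0.59749673 0.27588261 0.17371991 0.04      ] 9.953417882776694
[[-0.2, -1.1], [0.9, -0.8], [0.2, -0.1], [-0.2, -1.2], [0.0, -0.7], [0.1, 1.8], [0.4, 2.0], [-0.7, 0.3], [-1.7, -0.0], [-0.9, -0.5], [-0.6, -0.7], [0.6, -0.5]]
tube [0.59696894 0.27610663 0.17541148 0.04      ] 10.05033730308409
[[-0.4, -0.9], [0.7, -0.5], [-0.0, 0.0], [-0.3, -1.0], [-0.1, -0.5], [-0.1, 2.0], [0.3, 2.2], [-0.9, 0.3]]
```

```bash
sed -i 's/U=\[.5966,.2738,.178\]/U=[.597,.277,.175]/' rb.py; python3 - <<'E'
from rb import *
o=r.get_ee_rot(); 
lower(U,-.045,0,.020)
snap("i")
crop(cv2.imread("pics/i_side.png"),160,100,290,200,6,"pics/i2.png",1.8)
crop(cv2.imread("pics/i_top.png"),90,150,200,270,5,"pics/i1.png",1.6)
E
```

```text
False
pre t 35.94 p [0.552  0.2691 0.0368] F [ 0.5  0.2 -1.1] w 0.0229
hit=True t 36.52 p [0.5526 0.2692 0.0263] F [-0.8  0.8  5.1] w 0.0228
```

View pics/i2.png

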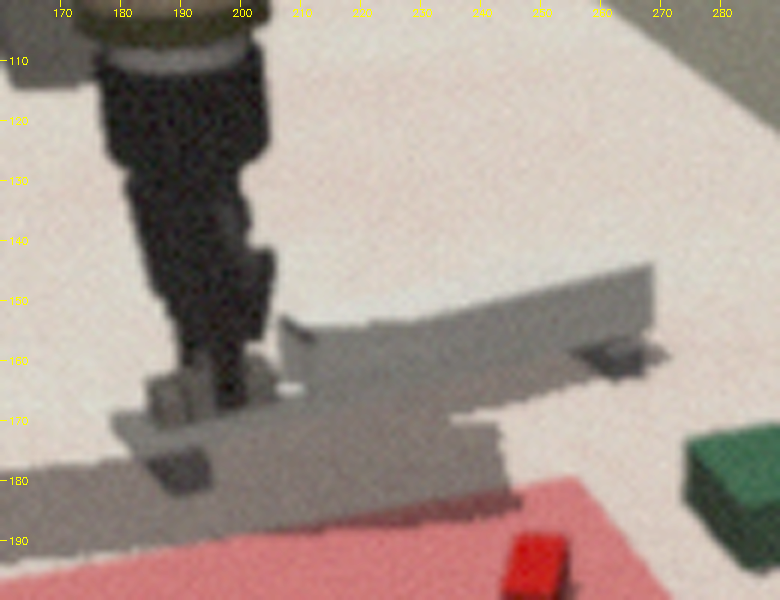

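View pics/i1.png

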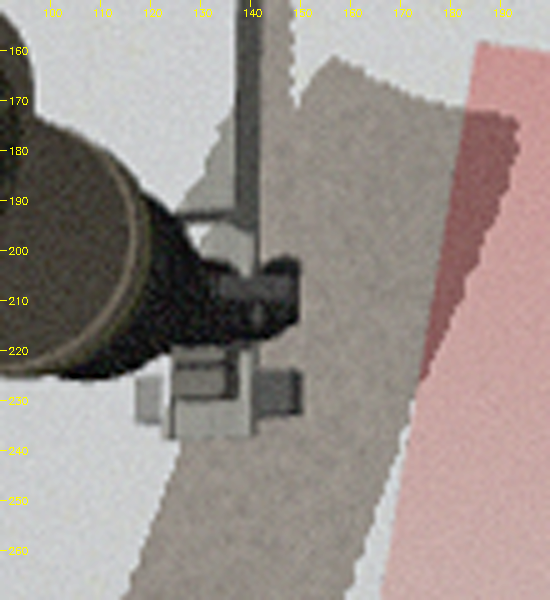

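```bash
cat >> rb.py <<'E'
def push(L,x0=None,xe=-.009,cn=10):
    xs=-.045-L/2-.011-.014 if x0 is None else x0
    hand.gripper_to(.05); p=r.get_eef_pos(); r.line_to([p[0],p[1],.10],velocity=.15)
    hand.gripper_to(0,30)
    go(wp(U,xs,0,.10),U[2]); 
    hit=r.line_to(list(wp(U,xs,0,.0275)),velocity=.08,contact_N=6); st("dn hit=%s"%hit)
    hit=r.line_to(list(wp(U,-.03,0,.0275)),velocity=.05,contact_N=cn); st("push hit=%s"%hit)
    if not hit:
        hit=r.line_to(list(wp(U,xe,0,.0275)),velocity=.02,contact_N=cn); st("end hit=%s"%hit)
    R=np.array([[np.cos(U[2]),np.sin(U[2])],[-np.sin(U[2]),np.cos(U[2])]]); print("local",(R@(np.array(r.get_eef_pos())[:2]-U[:2])).round(4))
E
python3 - <<'E'
from rb import *
push(.060)
snap("j")
crop(cv2.imread("pics/j_side.png"),160,100,290,200,6,"pics/j2.png",1.8)
crop(cv2.imread("pics/j_top.png"),90,150,200,270,5,"pics/j1.png",1.6)
E
```

```text
dn hit=False t 39.58 p [0.4989 0.2597 0.028 ] F [-0.2 -0.2  0.1] w 0.0002
push hit=False t 41.12 p [0.5674 0.2719 0.0275] F [-0.6  0.1  0.8] w 0.0
end hit=True t 41.96 p [0.5842 0.2746 0.0268] F [ 1.  -0.  -0.4] w -0.0004
local [-0.0131 -0.0001]
```

View pics/j2.png

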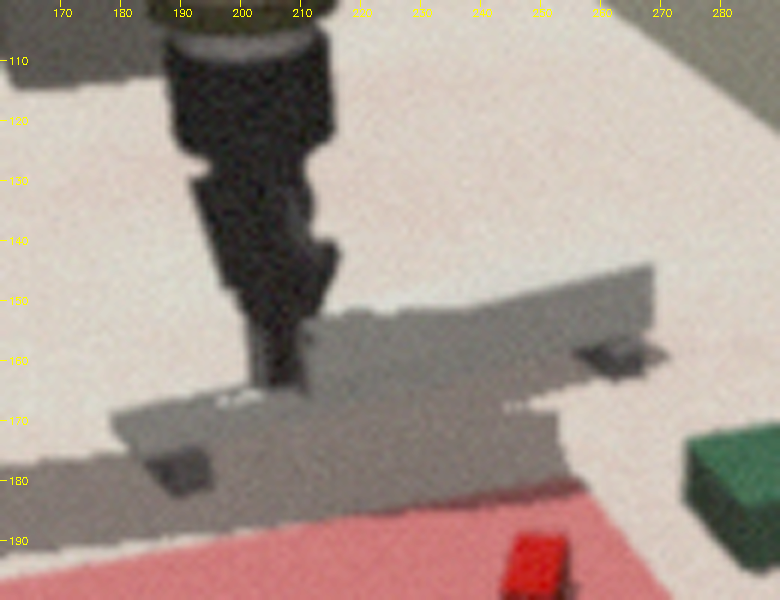

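View pics/j1.png

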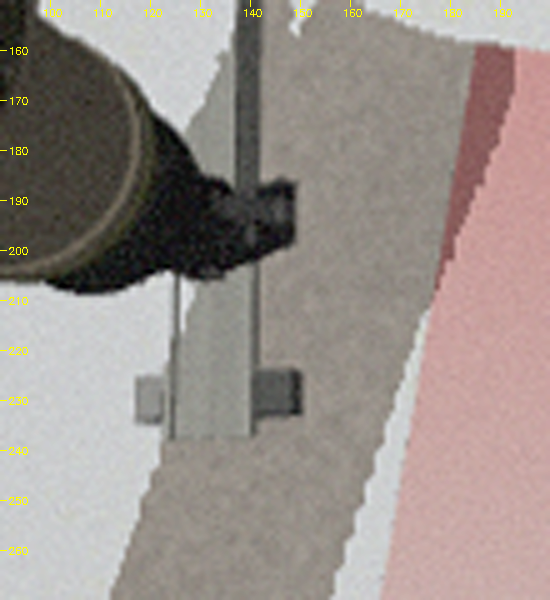

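```bash
python3 - <<'E'
from rb import *
DU=np.array([np.cos(U[2]),np.sin(U[2]),0])
p=np.array(r.get_eef_pos())
hit=r.line_to(list(p+DU*.006),velocity=.01,contact_N=12); st("again %s"%hit)
r.line_to(list(np.array(r.get_eef_pos())-DU*.03),velocity=.1)
p=r.get_eef_pos(); r.line_to([p[0],p[1],.12],velocity=.2)
go((.35,.40,.2),2.9)
snap("k")
crop(cv2.imread("pics/k_side.png"),170,130,280,190,7,"pics/k2.png",1.5)
crop(cv2.imread("pics/k_top.png"),105,170,165,245,8,"pics/k1.png",1.4)
for c in cans():print(c)
E
```

```text
again True t 42.43 p [0.584  0.2747 0.0257] F [-0.6 -0.7 -0.3] w 0.0001
(48.4, 22.9, 0.6101, -0.0382, -2.2)
(39.4, 22.6, 0.5235, -0.1149, 21.2)
```

View pics/k2.png

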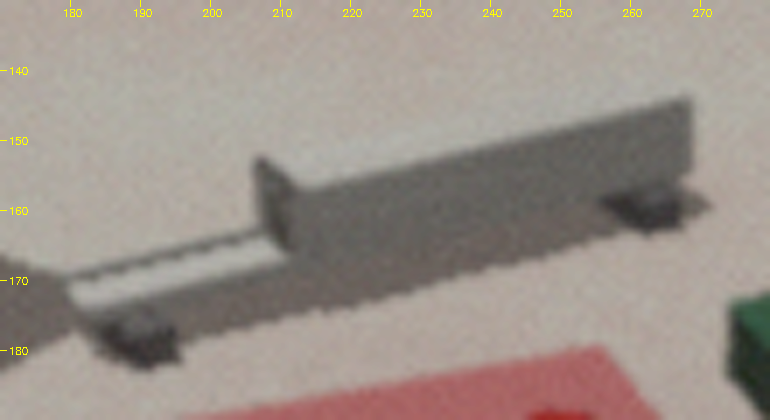

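View pics/k1.png

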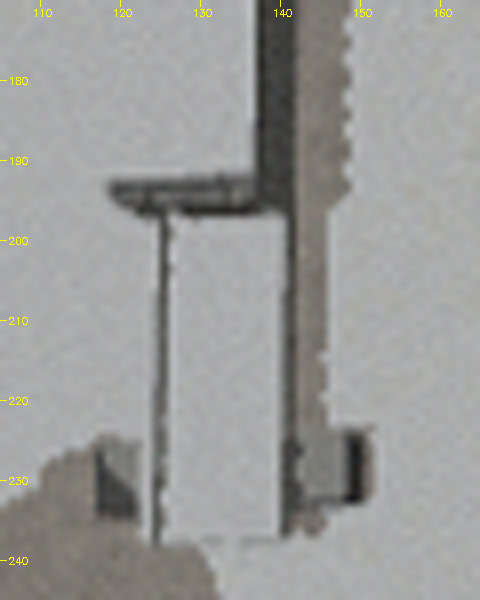

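```bash
python3 - <<'E'
from rb import *
T=vision.camera("top")
def loc(u,v,z):
    q=back(T,u,v,z)[:2]-U[:2]; c,s=np.cos(U[2]),np.sin(U[2]); return (c*q[0]+s*q[1]).round(4),(-s*q[0]+c*q[1]).round(4)
for v in(196,196.5,197):print("tail bottom",loc(132,v,.020))
for v in(192,192.5,193):print("roof edge",loc(128,v,.054), "tail top",loc(128,v,.044))
print("floor end",loc(130,237.5,.02))
a=cv2.imread("pics/k_top.png")
for u in (122,126,130,134):print(u,a[188:201,u].mean(1).round().tolist())
b=cv2.imread("pics/c_top.png")
for u in (122,126,130,134):print(u,b[188:201,u].mean(1).round().tolist())
E
```

```text
tail bottom (np.float64(0.001), np.float64(0.0009))
tail bottom (np.float64(-0.0001), np.float64(0.0009))
tail bottom (np.float64(-0.0013), np.float64(0.0009))
roof edge (np.float64(0.0032), np.float64(-0.0013)) tail top (np.float64(0.0054), np.float64(0.0021))
roof edge (np.float64(0.0021), np.float64(-0.0013)) tail top (np.float64(0.0042), np.float64(0.0021))
roof edge (np.float64(0.0009), np.float64(-0.0013)) tail top (np.float64(0.0031), np.float64(0.002))
floor end (np.float64(-0.0918), np.float64(0.0035))
122 [123.0, 123.0, 123.0, 127.0, 91.0, 63.0, 69.0, 54.0, 43.0, 107.0, 126.0, 124.0, 122.0]
126 [125.0, 124.0, 121.0, 125.0, 84.0, 55.0, 72.0, 64.0, 81.0, 122.0, 100.0, 91.0, 120.0]
130 [123.0, 122.0, 126.0, 115.0, 74.0, 51.0, 71.0, 50.0, 34.0, 108.0, 126.0, 123.0, 126.0]
134 [121.0, 125.0, 124.0, 107.0, 68.0, 71.0, 82.0, 61.0, 36.0, 112.0, 127.0, 125.0, 124.0]
122 [125.0, 128.0, 125.0, 125.0, 95.0, 63.0, 67.0, 58.0, 43.0, 108.0, 125.0, 125.0, 124.0]
126 [124.0, 124.0, 126.0, 128.0, 87.0, 51.0, 73.0, 86.0, 90.0, 119.0, 103.0, 91.0, 116.0]
130 [120.0, 126.0, 124.0, 117.0, 77.0, 51.0, 77.0, 115.0, 126.0, 122.0, 125.0, 124.0, 122.0]
134 [123.0, 126.0, 127.0, 107.0, 66.0, 69.0, 73.0, 114.0, 127.0, 124.0, 123.0, 126.0, 124.0]
```

```bash
cat >> rb.py <<'E'
def tiltpush(xe=-.005,cn=10,a=np.radians(24),x0=-.04):
    o=[]
    for yaw,p in((U[2],-a),(U[2]-np.pi,a)):
        q=kinematics.inverse_kinematics(list(wp(U,x0,0,.10)),[np.pi,p,yaw])
        if q is not None: o.append((abs(q[6]),yaw,p))
    o.sort(); print(o); _,yaw,p=o[0]
    hand.gripper_to(0,30)
    r.move_ptp(list(wp(U,x0,0,.10)),[np.pi,p,yaw]); 
    hit=r.line_to(list(wp(U,x0,0,.0285)),velocity=.08,contact_N=6); st("dn hit=%s"%hit)
    hit=r.line_to(list(wp(U,xe,0,.0285)),velocity=.02,contact_N=cn); st("tilt push hit=%s"%hit)
    R=np.array([[np.cos(U[2]),np.sin(U[2])],[-np.sin(U[2]),np.cos(U[2])]]); print("local",(R@(np.array(r.get_eef_pos())[:2]-U[:2])).round(4))
    r.line_to(list(wp(U,x0,0,.0285)),velocity=.1); r.line_to(list(wp(U,x0,0,.11)),velocity=.2)
E
python3 - <<'E'
from rb import *
tiltpush()
go((.35,.40,.2),2.9)
snap("l")
crop(cv2.imread("pics/l_top.png"),105,170,165,245,8,"pics/l1.png",1.4)
b=cv2.imread("pics/l_top.png")
for u in (122,126,130,134):print(u,b[188:201,u].mean(1).round().tolist())
for c in cans():print(c)
E
```

```text
[(np.float64(1.1912870907619921), 0.175, np.float64(-0.4188790204786391)), (np.float64(1.4089328197037454), -2.9665926535897933, np.float64(0.4188790204786391))]
dn hit=False t 48.33 p [0.558  0.2701 0.029 ] F [ 0.  -0.1  0.2] w 0.0
tilt push hit=False t 50.23 p [0.592  0.2761 0.0285] F [-1.8 -0.3  0.8] w 0.0001
local [-0.0051 -0.    ]
122 [123.0, 122.0, 121.0, 127.0, 94.0, 59.0, 68.0, 57.0, 42.0, 106.0, 125.0, 124.0, 124.0]
126 [123.0, 123.0, 122.0, 126.0, 89.0, 56.0, 71.0, 87.0, 91.0, 118.0, 101.0, 89.0, 116.0]
130 [121.0, 122.0, 126.0, 115.0, 77.0, 54.0, 65.0, 113.0, 126.0, 121.0, 122.0, 121.0, 122.0]
134 [123.0, 123.0, 125.0, 102.0, 69.0, 68.0, 64.0, 113.0, 126.0, 125.0, 123.0, 125.0, 124.0]
(48.5, 23.1, 0.6101, -0.0378, -1.6)
(38.7, 22.8, 0.5235, -0.1148, 21.6)
```

View pics/l1.png

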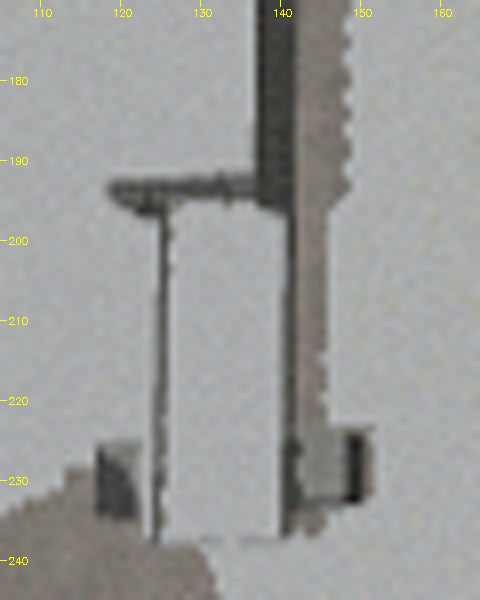

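```bash
python3 - <<'E'
from rb import *
L=.050
c=cans()[0]; print(c); assert 45<c[0]<52
pick(c); w=r.get_gripper_width(); assert w>.019,w
x=-L/2-.006
go(wp(C,x,0,.12),C[2]); st("over")
lower(C,x,0,.030)
snap("m")
crop(cv2.imread("pics/m_side.png"),200,220,340,340,5,"pics/m2.png",1.8)
E
```

```text
(48.3, 23.4, 0.6102, -0.0378, -1.3)
down hit=False t 57.23 p [ 0.6105 -0.0379  0.0075] F [-0.3 -0.1  0.5] w 0.0504
grip t 57.58 p [ 0.6105 -0.0379  0.0075] F [-0.1  0.   4.7] w 0.0227
lift t 59.0 p [ 0.6102 -0.0377  0.1591] F [ 0.5  0.1 -0.4] w 0.0226
over t 60.06 p [ 0.5722 -0.303   0.1197] F [-0.2  0.3 -0.2] w 0.0229
False
pre t 60.92 p [ 0.5713 -0.3051  0.0486] F [-0.4  0.2  0.7] w 0.0228
hit=True t 61.52 p [ 0.5711 -0.3044  0.0355] F [-0.   0.5  5.3] w 0.0225
```

View pics/m2.png

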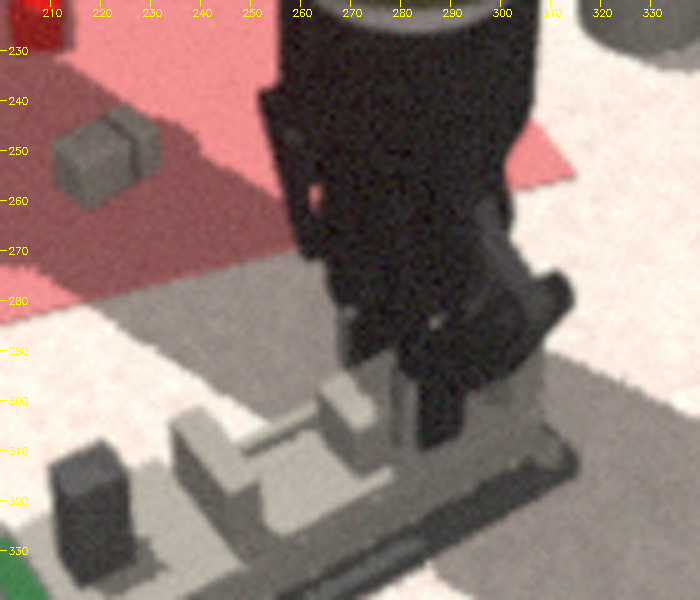

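```bash
python3 - <<'E'
from rb import *
release_up()
p0,q,hit=gauge(.050,(.4632,-.3289),.0935)
np.save("p0.npy",p0)
press(target=9)
snap("n")
crop(cv2.imread("pics/n_side.png"),180,220,340,340,5,"pics/n2.png",1.8)
E
```

```text
up t 62.78 p [ 0.5704 -0.3034  0.1291] F [ 0.4 -0.4 -0.6] w 0.0503
at post t 64.27 p [ 0.4635 -0.3293  0.0491] F [-0.6  0.6  0.9] w 0.0505
gripped t 64.67 p [ 0.4635 -0.3289  0.0491] F [-0.5  2.5  5.8] w 0.0153
near t 65.38 p [ 0.497  -0.3212  0.0492] F [ 2.4 -0.6  1.3] w 0.0149
press hit=True t 66.39 p [ 0.5062 -0.3191  0.0491] F [-0.5  0.7  5. ] w 0.0149
F [-0.2  0.2  4.8] fx -0.2
F [0.3 0.9 4.9] fx 0.5
F [ 0.8 -0.1  4.5] fx 0.8
F [ 2.8 -0.3  5.2] fx 2.6
F [1.3 0.4 4.9] fx 1.4
F [ 1.4 -0.2  5.5] fx 1.3
travel 0.04381159039685584 implied gap0 0.09381159039685584
0 -4.3 0.01
1 -7.0 -0.01
2 -8.4 0.01
3 -12.1 -0.03
-10.8 -10.0 -10.6 -11.1 -10.5 -10.8 -9.4 -11.1 
pressed t 68.88 p [ 0.5062 -0.3192  0.0491] F [-11.7   1.5  10.8] w 0.0149
```

View pics/n2.png

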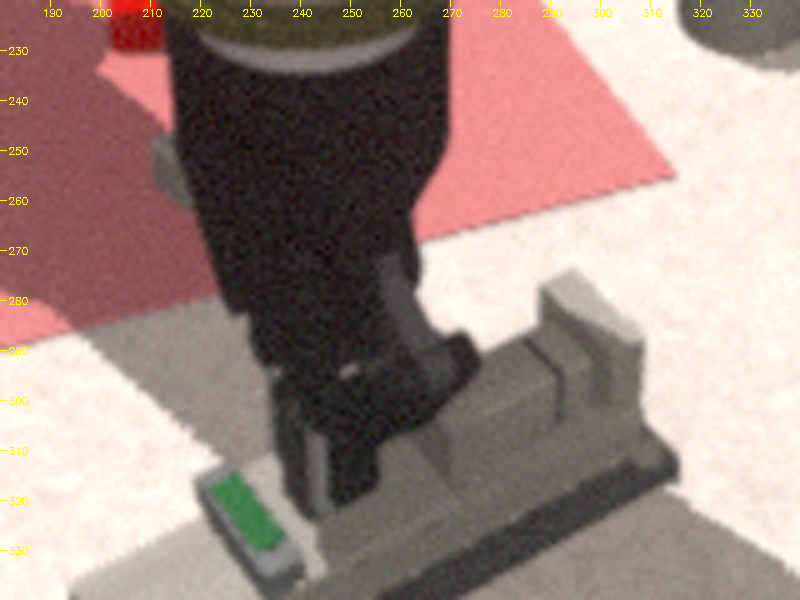

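Travel (43.8 mm) matches a 50 mm canister pinched at the anvil. Open the jaw, then load it.

```bash
python3 - <<'E'
from rb import *
p0=np.load("p0.npy")
openjaw(p0); pickcradle(.050); assert r.get_gripper_width()>.019
go(wp(U,-.045,0,.14),U[2]); lower(U,-.045,0,.020)
snap("o")
crop(cv2.imread("pics/o_top.png"),90,150,200,270,5,"pics/oo1.png",1.6)
E
```

```text
jaw open t 70.07 p [ 0.4627 -0.3291  0.0491] F [-2.2  1.2  6. ] w 0.0152
dn hit=False t 72.97 p [ 0.5773 -0.3035  0.0363] F [-0.1 -0.3  1.2] w 0.05
grip t 73.33 p [ 0.5772 -0.3035  0.0364] F [-1.4  0.9  5.8] w 0.0229
lift t 74.51 p [ 0.5769 -0.3031  0.159 ] F [ 0.3 -0.4 -0.6] w 0.0224
False
pre t 77.73 p [0.5532 0.2692 0.0388] F [-0.5  0.1  0.3] w 0.0226
hit=True t 78.31 p [0.5525 0.2692 0.0263] F [-0.6  0.2  5.5] w 0.0228
```

View pics/oo1.png

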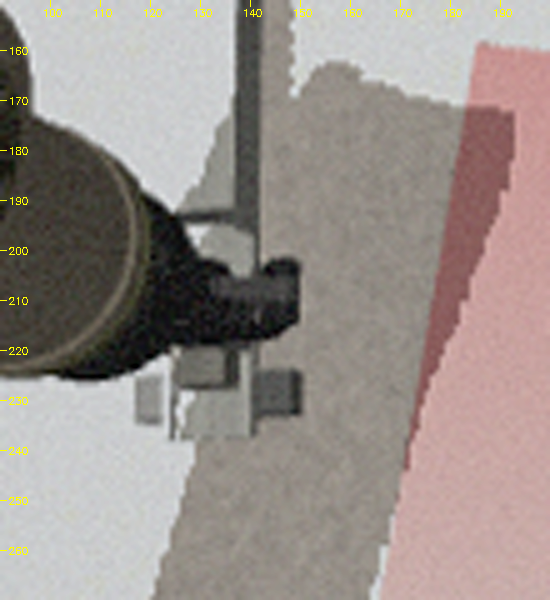

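```bash
python3 - <<'E'
from rb import *
hand.gripper_to(.05); p=r.get_eef_pos(); r.line_to([p[0],p[1],.10],velocity=.15)
tiltpush(x0=-.045-.025-.022)
go((.35,.40,.2),2.9)
snap("q")
crop(cv2.imread("pics/q_top.png"),105,170,165,245,8,"pics/q1.png",1.4)
for c in cans():print(c)
st()
E
```

```text
[(np.float64(1.1614289683548222), -2.9665926535897933, np.float64(0.4188790204786391)), (np.float64(1.551036378970997), 0.175, np.float64(-0.4188790204786391))]
dn hit=False t 83.1 p [0.5068 0.2611 0.029 ] F [-0.1  0.2  0.7] w -0.0001
tilt push hit=False t 87.6 p [0.592  0.2761 0.0285] F [-2.7 -0.1  0.8] w 0.0005
local [-0.005  0.   ]
(39.1, 22.6, 0.5235, -0.1149, 21.5)
 t 90.22 p [0.3508 0.3982 0.1992] F [ 0.3 -0.6 -0.6] w 0.0004
```

View pics/q1.png

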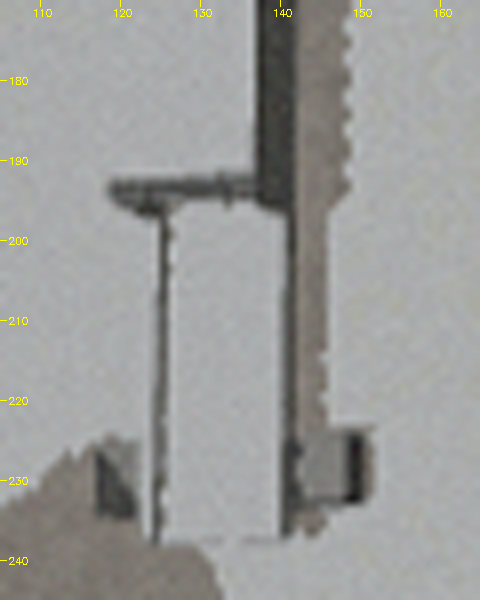

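View pics/q_side.png

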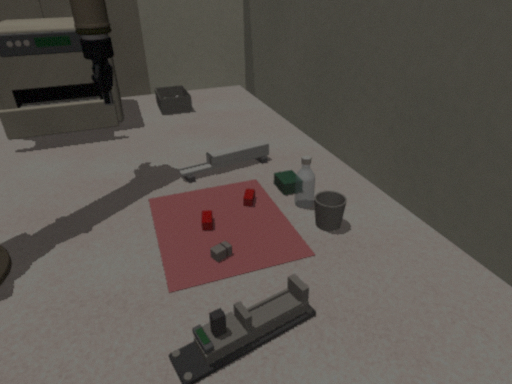

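The trough is empty and the tail is past the mouth (top view, row 194). In the side view only the 40 mm canister is left on the mat, at (221,252). The 40 mm canister is next.

```bash
python3 - <<'E'
from rb import *
L=.040
c=cans()[0]; print(c); assert 35<c[0]<43
pick(c); w=r.get_gripper_width(); assert w>.019,w
x=-L/2-.006
go(wp(C,x,0,.12),C[2]); st("over")
lower(C,x,0,.030)
z=r.get_eef_pos()[2]; assert z<.038,z
assert r.get_gripper_width()>.019
release_up()
p0,q,hit=gauge(.040,(.4632,-.3289),.0938)
np.save("p0.npy",p0)
press(target=9)
snap("s")
crop(cv2.imread("pics/s_side.png"),180,220,340,340,5,"pics/s2.png",1.8)
E
```

```text
(39.0, 22.5, 0.5232, -0.1147, 22.5)
down hit=False t 94.36 p [ 0.5236 -0.1148  0.0075] F [ 0.7  0.5 -0.1] w 0.0501
grip t 94.71 p [ 0.5236 -0.1148  0.0075] F [-0.9 -0.4  5.7] w 0.0229
lift t 96.13 p [ 0.5232 -0.1146  0.1593] F [ 0.8  0.2 -1.4] w 0.0228
over t 96.95 p [ 0.5759 -0.3033  0.1192] F [ 0.1  0.8 -0.2] w 0.0231
False
pre t 97.82 p [ 0.5764 -0.3038  0.0486] F [-0.1 -0.  -0.9] w 0.0223
hit=True t 98.42 p [ 0.576  -0.3033  0.0356] F [-0.7  0.3  5.5] w 0.0223
up t 99.58 p [ 0.575  -0.3023  0.1291] F [-1.4  0.5 -0.7] w 0.0501
at post t 101.08 p [ 0.4635 -0.3293  0.0491] F [-0.3 -1.   0.5] w 0.0497
gripped t 101.47 p [ 0.4635 -0.3289  0.0492] F [-1.3  1.9  5.9] w 0.0154
near t 102.36 p [ 0.507  -0.3189  0.0492] F [2.8 0.7 0.6] w 0.0149
press hit=True t 103.21 p [ 0.513  -0.3176  0.0492] F [1.6 0.3 3.6] w 0.0147
F [3.1 0.1 4.4] fx 3.0
F [ 2.4 -0.3  4.6] fx 2.3
F [ 2.1 -0.8  5.5] fx 1.9
F [1.9 1.1 5.1] fx 2.1
F [2.5 0.3 4.9] fx 2.5
F [ 2.7 -0.3  5.9] fx 2.5
travel 0.05008863564523679 implied gap0 0.09008863564523678
0 -0.6 0.12
1 -1.5 0.62
2 -2.3 1.16
3 -2.6 1.77
4 -3.1 2.43
5 -2.9 3.09
6 -3.1 3.86
7 -3.7 4.4
8 -6.2 4.38
9 -8.3 4.41
10 -9.9 4.41
-10.2 -9.2 -10.8 -10.6 -11.0 -10.1 -9.8 -10.9 
pressed t 107.39 p [ 0.5166 -0.3167  0.0492] F [-11.8   2.4  13. ] w 0.0149
```

View pics/s2.png

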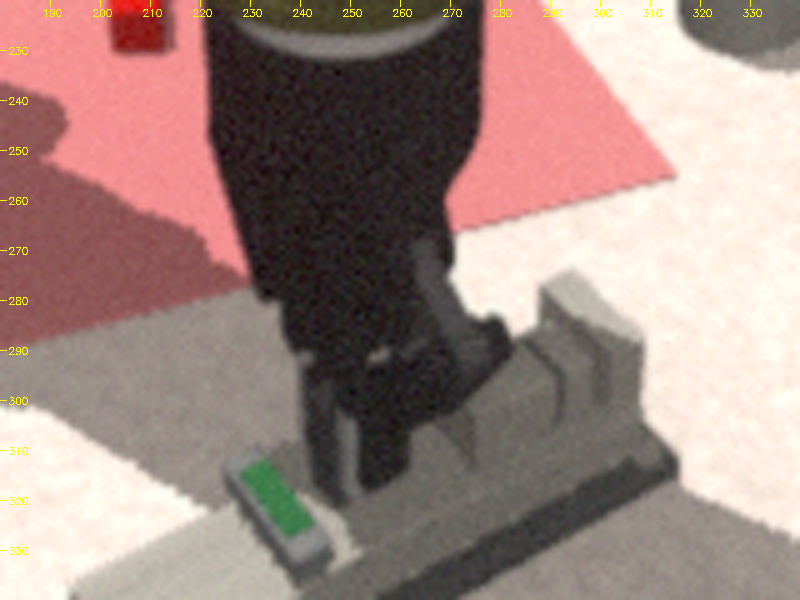

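```bash
python3 - <<'E'
from rb import *
p0=np.load("p0.npy")
openjaw(p0); pickcradle(.040); assert r.get_gripper_width()>.019
go(wp(U,-.045,0,.14),U[2]); lower(U,-.045,0,.020)
assert r.get_gripper_width()>.019 and r.get_eef_pos()[2]<.0285
hand.gripper_to(.05); p=r.get_eef_pos(); r.line_to([p[0],p[1],.10],velocity=.15)
tiltpush(x0=-.045-.020-.024)
go((.35,.40,.2),2.9)
snap("u"); st()
crop(cv2.imread("pics/u_top.png"),105,170,165,245,8,"pics/u1.png",1.4)
crop(cv2.imread("pics/u_top.png"),365,205,425,335,4,"pics/u3.png",1.4)
a=[cv2.imread("pics/u1.png"),cv2.copyMakeBorder(cv2.imread("pics/u3.png"),0,80,0,0,0)];cv2.imwrite("pics/u5.png",np.hstack(a))
E
```

```text
jaw open t 108.8 p [ 0.463  -0.329   0.0492] F [-0.7  0.2  5.9] w 0.0149
dn hit=False t 111.72 p [ 0.5823 -0.3023  0.0363] F [0.3 0.1 0.3] w 0.0503
grip t 112.08 p [ 0.5821 -0.3022  0.0364] F [-1.6  1.8  5.9] w 0.0227
lift t 113.26 p [ 0.5817 -0.3019  0.159 ] F [ 0.3 -0.8 -0.8] w 0.0224
False
pre t 116.48 p [0.5533 0.2694 0.0388] F [ 0.8  0.8 -1.4] w 0.0227
hit=True t 117.06 p [0.5526 0.2692 0.0264] F [-1.1  0.2  5.6] w 0.0224
[(np.float64(0.9489272192225187), -2.9665926535897933, np.float64(0.4188790204786391)), (np.float64(1.5304810810610814), 0.175, np.float64(-0.4188790204786391))]
dn hit=False t 120.26 p [0.5098 0.2617 0.029 ] F [ 0.1  0.8 -0.8] w -0.0
tilt push hit=False t 124.61 p [0.5921 0.2761 0.0285] F [-2.3 -0.6  0.8] w -0.0001
local [-0.005  0.   ]
 t 127.16 p [0.351  0.398  0.1987] F [ 0.2 -0.  -0.4] w -0.0
```

View pics/u5.png

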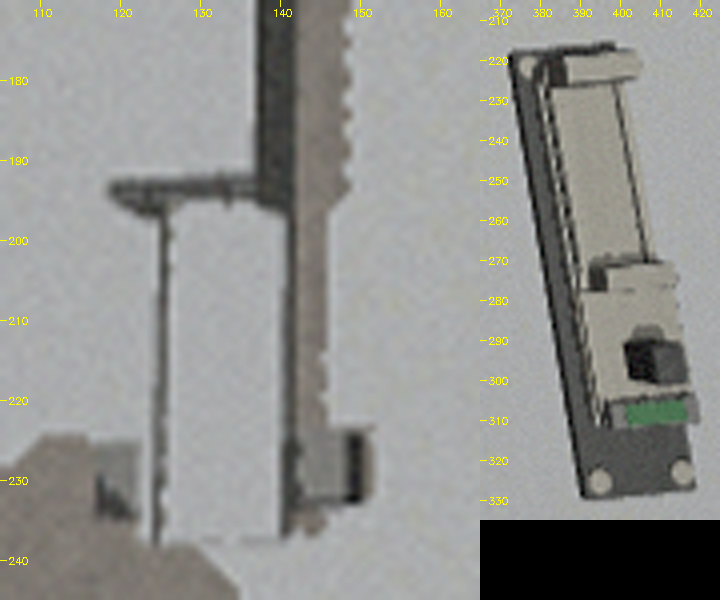

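View pics/u_side.png

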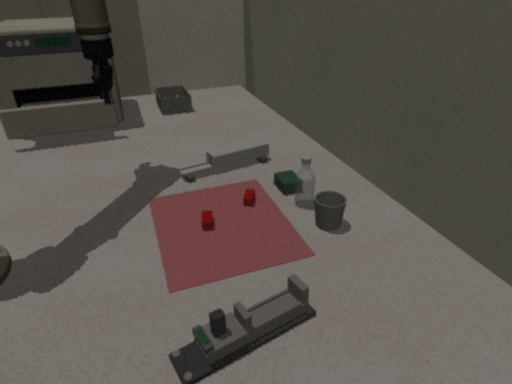

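```bash
python3 - <<'E'
from workcell import workorder,r
print(workorder.hand_in(), r.get_time())
E
```

```text
the job is handed in; nothing more can be done
the job is handed in; nothing more can be done
```

All three canisters present, the 60, 50 and 40 mm ones, went through the caliper and into the carrier tube, longest first, and I handed the job in. The hand-in reports no verdict. There was no 70 mm canister on the mat. In the pictures all three looked closed, with the cap on and only the dark groove showing.

- **Gauging:** Each canister was pressed against the anvil with about 9–11 N at the wrist, so roughly 6–8 N on the canister after jaw friction, for at least 0.8 s. The jaw did not move under that force. While closing on the 40 mm canister, the contact stop tripped about 4 mm early, so I pushed on until it seated. Its jaw travel then came out about 0.7 mm longer than the other two implied, well within the 4 mm allowance.
- **Loading:** The first upright push left the 60 mm canister's tail about flush at the mouth. I pushed it deeper with the tool tilted and used the tilted push for the other two. By the tool's position, each tail ended a few millimetres inside the mouth.
- **Last checks:** The final pictures at 127 s show:
  - the trough and cradle empty;
  - only the two red look-alikes left on the mat;
  - the jaw open about 93–94 mm, from the tool's travel;
  - the bottle, cup and green box apparently where they started;
  - the arm well clear of everything.
- **Vision offset:** My camera positions for the caliper and tube were 1–3 mm off to one side. I corrected the caliper by touch at the jaw's grip post, and the tube by re-reading the picture.

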